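Pack the catering kit case and click it shut

ROBOT

A 6-joint arm with a two-finger parallel gripper is mounted at the origin on a cart in front of the work surface, level with it; the furniture and walls round the work are solid. World frame = base frame: x ahead of the robot, y to its left, z up, the work surface at z = 0. Lengths are in mm, angles in degrees, forces in N, time in s.
With the tool pointing down it reaches from about 300 to 850 mm from the base axis. Payload 4.2 kg.
Tool frame: the origin (TCP) lies at the very end of the fingers, on their centre line; the grasp point (between the pads) lies 19 mm behind it; x points along the fingers, y is the direction in which the jaws open and shut, and the axes are right-handed (so a half turn about x gives the same grasp; the last joint's range is limited). The gripper opens to 91 mm and grips with 3 to 60 N. Pads are 32 mm wide; open, the fingers measure 118 mm over their backs; the gripper's body (76 mm by 178 mm) begins 60 mm behind the grasp point.
Start: joints at [-65.661, 18.312, 89.639, -0, 72.044, -1.146], TCP at [247.416, -519.068, 183.976] pointing down, gripper open.
Joint ranges: [-177.97, 177.97], [-48.28, 115.42], [12.27, 149.76], [-77.06, 257.06], [2.81, 150.46], [-146.56, 146.56]. Speed limits (degrees/s): [147.25, 147.25, 180, 180, 180, 180].

INTERFACE

Orientations are given as [roll, pitch, yaw] about the fixed x, y, z axes, in that order (R = Rz(yaw) Ry(pitch) Rx(roll)).
In Python, from workcell import sensors, grab_frame, job_done, finder gives the robot as it stands.
- The arm moves only by the tool play_rows, never from a script. Its argument "motion" is a list of rows, each a list of 5 numbers: the shift along the world's x, y, z in m, then the turn about the world's z in rad, then the opening, from 0 (shut) to 1 (fully open). In form: [[tx, ty, tz, roll, fingers], ...]. A call has exactly 8 rows; each row is the pose to reach, as a shift and turn from the pose commanded when the call began; what a row does not reach only later rows make up. A row lasts 1/12 s, in which the tool goes at most 41.7 mm and 7.16 degrees, less where a joint would pass 70% of its speed; a pose out of reach is approached as far as the arm can. A call with a gripper value outside its range is refused whole. The fingers move at their own pace and stop on an object; "squeeze" is the grip in N (left out, the last holds). Time passes only in rows, so rows that repeat a pose let the fingers close, or fill a call up. It gives the time, the measured TCP pose, the force and the opening at its end, in the units of the state.
- sensors.state(): the state, without advancing time (a new reading comes with each control period).
- grab_frame(name): name is "scene" or "side" or "wrist"; returns a dict with "img" (400x640x3 uint8, blue, green, red), "fx", "fy", "cx", "cy" (pixels), "rvec" (rotation vector, rad) and "tvec" (3), from world to camera coordinates, as OpenCV has them; the wrist camera has in their place "tool_from_camera" (4x4, takes a point from camera to tool coordinates, whose origin is the TCP and whose axes are the tool frame's). Camera axes: x right, y down, z forward; pixel columns grow to the right and rows downward; lengths in mm; the calibration is good to about 2 mm. A picture is of the moment at which its call begins: read the wrist's pose just before it. There is no depth.
- job_done(): hands the job in, once; it reports no verdict.
Trained networks look in a picture, given as the dict that the camera call returned (one of the last four; its "shot" number tells which), for a name from the list of things; names that differ only in an ending like _2 or _b are one class to them, and where a whole thing is asked for, a point or a joint stands for the part that bears it (a point fixed in the world has none). Each returns a list of dicts, best first, with "conf" (0 to 1); they miss things now and then, are a little off and sometimes report something else, mostly with a low value. They report only what shows in the picture. A call takes as long as a camera call. They do not tell look-alikes from the thing itself.
- finder.spot_in(picture, label): "point" ([column, row] in pixels, amid what is visible of it).
- finder.spot_point(picture, label): "point" ([column, row] in pixels: a listed point, or the origin of a listed thing).
The state is a dict: "time_s": time; "qpos": joint angles; "qvel": joint speeds; "effort": joint torques, N m; "ee_pos": TCP position; "ee_rot": TCP orientation; "force": force on the tool from outside, world axes, zero at the start; "torque": the same for the moment, N m; "gripper_width": finger opening in mm.
Only numpy, scipy, OpenCV 4.12 (cv2) and the standard library are available. Lean on these libraries where they do the work, as an engineer would, in place of code of your own. Each camera call takes 0.05 s, during which the arm holds its last target.

TASK

Pack the catering kit case for an outside job: push the spice jar that lies in the case's front lane along the lane until it stops against one end (whichever you like), then lay the spice jar from the worktop in the freed half of the lane and let go of it. Swing the lid over and press its front edge down until the catch clicks over it, leaving both jars and the thermometer inside and the other things on the worktop undisturbed.

Things in the scene. Friction and masses are not known exactly. Their poses are not given: they have to be found in the camera images.
- case: Dark catering kit case fixed on the worktop: a shallow tray 118 mm (case x) by 238 mm (case y), its blue lid hinged on the +x long side (away from the robot, turned up to 23 degrees), a yellow spring catch mid-way on the -x long side. Origin under the tray's centre, z up. Floor 4 mm thick, walls 6 mm, rim 18 mm above the worktop. Catch: x -73 to -60, y -20 to +20, 31 mm high.
- lane (a point): Centre of the jar lane's floor, at case x = -30 mm, y = 0, 4 mm above the worktop; axes as the case's. The lane is 46 mm wide (case x -53 to -7) and 226 mm long (case y -113 to +113), between the front wall and a 4 mm rib, both 18 mm above the worktop. The lane behind the rib (x -3 to +53) holds the thermometer.
- lid_hinge (a point): Middle of the lid's hinge line, at case x = +62 mm, y = 0, 18 mm above the worktop; the hinge line runs along case y. With the lid upright its outer face, which looks away from the robot, stands 34.5 mm behind this line and its free edge 139 mm above the worktop.
- lid (a joint): Lid angle, rad: 0 shut, grows as it opens, 1.571 upright, stops at 1.95 leaning back. Stiff hinge: it stays where left (1 to 3 N at the free edge moves it). Blue shell 118 x 238 x 34 mm, free edge 121 mm from the hinge line; shut, its flat top is 52.5 mm above the worktop. Closing, it meets the catch at about 0.06 rad; from there pressing the free edge down takes up to about 11 N.
- lid_edge (a point): Middle of the ribbed thumb pad on the outer face of the lid, 7 mm in from its free (front) edge, 114 mm from the hinge line; the place to press.
- catch (a joint): Angle of the sprung yellow catch, rad: 0 at rest, grows as the lid's lip bends it outward (to about 0.1), springs back to about 0 as it clicks over the lip.
- jar_a: Spice jar (amber label, dark cap), glass cylinder 41 mm diameter, 105 mm long, 0.12 kg, lying in the case's jar lane with its axis along the lane, somewhere about the middle. Origin on its axis at mid-length; x runs along the axis toward the cap (y and z turn as it rolls). In the lane its axis is 24.5 mm above the worktop. It rolls freely.
- jar_b: Spice jar (dark blue label, dark cap), 41 mm diameter, 105 mm long, 0.12 kg, lying on the worktop left or right of the case, its axis within 0.6 rad of the robot's left-right line. Origin on its axis at mid-length, 20.5 mm above the worktop; x along the axis toward the cap (y and z turn as it rolls). It rolls freely.
- probe: Probe thermometer, 202 x 30 x 17 mm, lying in the rear lane of the case, its top 21 mm above the worktop; stays there. Origin under its middle.
- ramekin: Pale grey ramekin, 69 mm diameter, 38 mm high, on the worktop beside the loose jar. Bystander. Origin under its centre.
- glass: Clear shot glass, 48 mm diameter, 61 mm high, on the worktop on the other side of the loose jar. Bystander. Origin under its centre.
- tin: Small green and white food tin, 58 mm diameter, 72 mm high, standing on the worktop on the side of the case where the loose jar is not. Bystander. Origin under its centre.
- shaker: Salt shaker, 44 mm diameter, 90 mm high, standing on the worktop just beyond the right-hand (-y) end of the case. Bystander. Origin under its centre.
There are look-alikes about, which are no part of the job. What is shaped like the jar_a but turquoise is not meant.

How it is judged (in metres and radians):
On the way, in this order (a step that is already met when the one before it is completed fails the run):
1. the jar in the case lies against one end of its lane (within 8 mm) (x of jar_a in the frame of case between -0.04 and -0.02 m and y of jar_a in the frame of case between -0.068 and 0.068 m and z of jar_a in the frame of case between 0.018 and 0.031 m and angle between the x axis of jar_a and the y axis of case, either way round below 0.12 rad and (y of jar_a in the frame of case above 0.0525 m or y of jar_a in the frame of case below -0.0525 m)), for 0.2 s.
2. both jars lie end to end in the lane and the second is released (x of jar_a in the frame of case between -0.04 and -0.02 m and y of jar_a in the frame of case between -0.068 and 0.068 m and z of jar_a in the frame of case between 0.018 and 0.031 m and angle between the x axis of each of jar_a, jar_b and the y axis of case, either way round below 0.12 rad and x of jar_b in the frame of case between -0.04 and -0.02 m and y of jar_b in the frame of case between -0.068 and 0.068 m and z of jar_b in the frame of case between 0.018 and 0.031 m and ((y of jar_a in the frame of case above 0.04 m and y of jar_b in the frame of case below -0.04 m) or (y of jar_a in the frame of case below -0.04 m and y of jar_b in the frame of case above 0.04 m)) and contact force between the fingers and jar_b below 0.05 N), for 0.2 s.
3. the lid is pressed down and the catch has sprung back over its lip (value of joint lid below 0.02 rad and value of joint catch below 0.04 rad), for 0.2 s.
At the end, for the whole second after the job is handed in: Both jars lie end to end along the front lane (axis heights within 7 mm of resting on the lane's floor, one in each half), the thermometer lies in the rear lane, the lid is down (under 0.02 rad) and the catch has sprung back over its lip (under 0.04 rad) (all of step 3 and x of jar_a in the frame of case between -0.04 and -0.02 m and y of jar_a in the frame of case between -0.068 and 0.068 m and z of jar_a in the frame of case between 0.018 and 0.031 m and angle between the x axis of each of jar_a, jar_b and the y axis of case, either way round below 0.12 rad and x of jar_b in the frame of case between -0.04 and -0.02 m and y of jar_b in the frame of case between -0.068 and 0.068 m and z of jar_b in the frame of case between 0.018 and 0.031 m and ((y of jar_a in the frame of case above 0.04 m and y of jar_b in the frame of case below -0.04 m) or (y of jar_a in the frame of case below -0.04 m and y of jar_b in the frame of case above 0.04 m)) and x of probe in the frame of case between 0.005 and 0.05 m and z of probe in the frame of case below 0.02 m); the robot touches nothing.
It fails at once if the ramekin is shoved more than 30 mm or knocked over (distance of ramekin from where it was at the start of the episode above 0.03 m or angle between ramekin's own z axis and vertical above 0.5 rad).
It fails at once if the glass is shoved more than 30 mm or knocked over (distance of glass from where it was at the start of the episode above 0.03 m or angle between glass's own z axis and vertical above 0.5 rad).
It fails at once if the tin is shoved more than 30 mm or knocked over (distance of tin from where it was at the start of the episode above 0.03 m or angle between tin's own z axis and vertical above 0.5 rad).
It fails at once if the shaker is shoved more than 30 mm or knocked over (distance of shaker from where it was at the start of the episode above 0.03 m or angle between shaker's own z axis and vertical above 0.5 rad).
It also fails if it takes over 64 s, if anything falls off the work surface, if the arm or the gripper's body presses on something with over 40 N, if the wrist force passes 120 N, or if a joint passes its speed limit or range.

## Working session

There is one attempt and no reset: what is moved stays moved. The work goes in short steps, Python scripts to look and compute and a tool call to move; the robot and the scene stay as the last step left them, time stands still between calls to the robot, and variables do not carry over. Pictures are saved under pics/ and viewed, and the job is handed in when it is done.

Besides the shell and the picture viewer there is one more tool, called after "Call:" by a JSON object that holds its "method" and its "body". play_rows: Moves the arm, as the interface text tells. Its arguments: {"type":"object","properties":{"motion":{"type":"array","items":{"type":"array","items":{"type":"number"}}},"squeeze":{"type":"number"}},"required":["motion"]}

```bash
ls; mkdir -p pics; python3 - <<'E'
from workcell import sensors, grab_frame, finder
import cv2,numpy as np
s=sensors.state(); print(s)
for n in ["scene","side","wrist"]:
    f=grab_frame(n); cv2.imwrite(f"pics/a_{n}.png",f["img"])
    print(n,{k:(np.round(v,4).tolist() if not isinstance(v,(int,float)) else v) for k,v in f.items() if k!="img"})
    if n!="wrist":
        for l in ["case","lane","lid_hinge","lid_edge","jar_a","jar_b","probe","ramekin","glass","tin","shaker","catch"]:
            try: r=finder.spot_point(f,l)
            except Exception as e: r=str(e)
            print(l,[(np.round(q["point"],1).tolist(),round(q["conf"],2)) for q in r] if not isinstance(r,str) else r)
print(sensors.state()["time_s"])
E
```

```text
pics
{'time_s': 0.0, 'qpos': array([-6.56593641e+01,  1.83508016e+01,  8.97061950e+01,  6.62335564e-04,
        7.20451963e+01, -1.14478691e+00]), 'qvel': array([ 0.10522167, -0.00830158,  0.02024429, -0.03252436,  0.03002154,
        0.04648806]), 'effort': array([ 2.92754492e-03, -4.12452900e+01, -2.31972635e+01,  7.29709561e-02,
        4.58345900e-02, -1.31220304e-04]), 'ee_pos': array([ 247.1926282 , -518.52584144,  183.13019098]), 'ee_rot': array([-91.49784024,  89.89780513, 113.98737788]), 'force': array([ 0.20485346, -0.09192536,  0.2166036 ]), 'torque': array([ 0.00464228, -0.00573457,  0.04824796]), 'gripper_width': 91.22759616600283}
scene {'fx': 474.3587960478589, 'fy': 474.3587960478589, 'cx': 317.39236080467964, 'cy': 198.31463491520634, 'rvec': [0.6646, -2.632, 1.1696], 'tvec': [462.6173, 253.0034, 1182.7736], 'shot': 1}
case [([336.6, 226.5], 0.86)]
lane [([347.2, 226.7], 0.9)]
lid_hinge [([312.7, 217.6], 0.57)]
lid_edge [([293.2, 185.6], 0.83)]
jar_a [([249.2, 208.6], 0.94), ([274.0, 177.9], 0.86), ([350.0, 134.8], 0.77), ([371.4, 162.0], 0.74), ([345.3, 216.9], 0.69
[... 820 characters left out ...]
49), ([346.0, 184.7], 0.46)]
jar_b [([263.5, 224.7], 0.76), ([356.4, 210.6], 0.64), ([274.3, 204.4], 0.57), ([320.5, 174.2], 0.49), ([346.0, 184.7], 0.46)]
probe [([331.0, 222.7], 0.63), ([332.9, 206.1], 0.43)]
ramekin [([366.4, 184.5], 0.77)]
glass [([319.9, 193.3], 0.41)]
tin [([324.5, 280.9], 0.68)]
shaker [([333.7, 204.4], 0.79)]
catch it knows: case, glass, jar, lane, lid_edge, lid_hinge, probe, ramekin, shaker, tin
wrist {'fx': 343.2030558917414, 'fy': 343.2030558917414, 'cx': 322.2567651331329, 'cy': 201.01781463994143, 'tool_from_camera': [[0.0003, -0.2479, 0.9688, -199.6566], [1.0, -0.0004, -0.0004, -0.7438], [0.0005, 0.9688, 0.2479, -68.0828], [0.0, 0.0, 0.0, 1.0]], 'shot': 3}
1.25
```

View images.

```bash
python3 - <<'E'
import cv2
for n in ["scene","side"]:
    i=cv2.imread(f"pics/a_{n}.png")[90:360,200:480]
    cv2.imwrite(f"pics/a_{n}_z.png",cv2.resize(i,None,fx=2.2,fy=2.2,interpolation=cv2.INTER_CUBIC)); print(i.shape)
E
```

```text
(270, 280, 3)
(270, 280, 3)
```

View pics/a_scene.png

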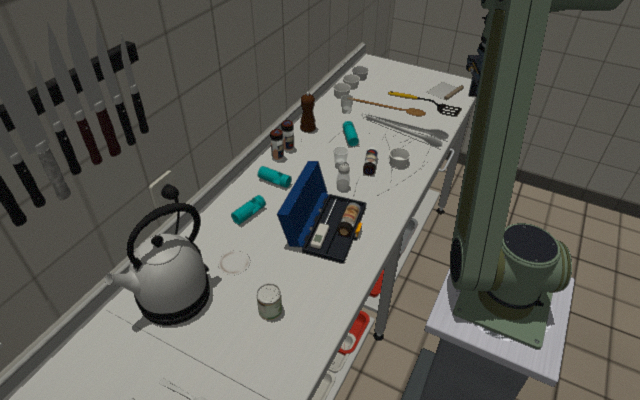

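View pics/a_scene_z.png

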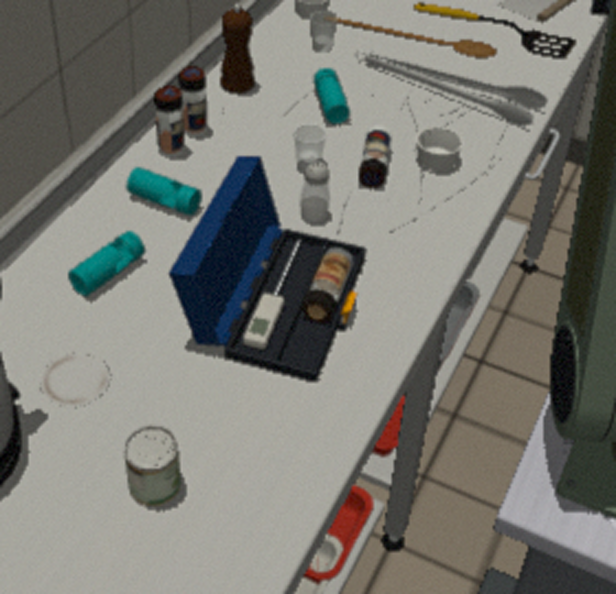

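View pics/a_side_z.png

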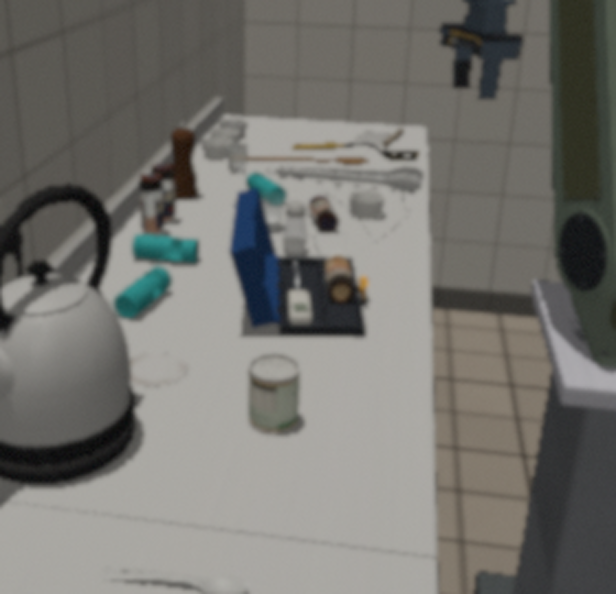

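View pics/a_wrist.png

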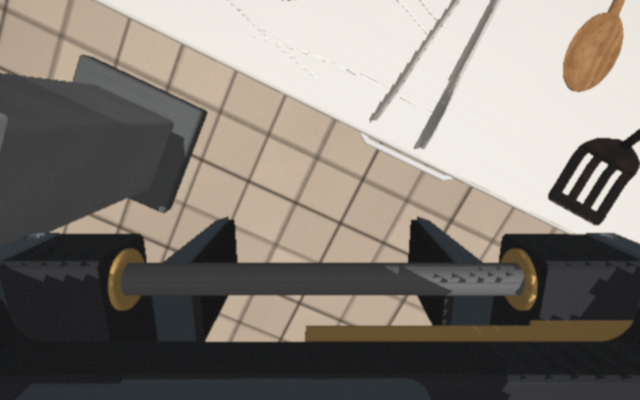

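```bash
cat > h.py <<'E'
import numpy as np,cv2
from scipy.spatial.transform import Rotation as R
from workcell import sensors, grab_frame, finder
def cam(f,st=None):
    K=np.array([[f["fx"],0,f["cx"]],[0,f["fy"],f["cy"]],[0,0,1.]])
    if "rvec" in f:
        Rw=cv2.Rodrigues(np.array(f["rvec"],float))[0]; t=np.array(f["tvec"],float).ravel()
    else:
        T=np.array(f["tool_from_camera"]); W=np.eye(4)
        W[:3,:3]=R.from_euler("xyz",st["ee_rot"],degrees=True).as_matrix(); W[:3,3]=st["ee_pos"]
        M=np.linalg.inv(W@T); Rw=M[:3,:3]; t=M[:3,3]
    return K,Rw,t
def onz(c,p,z):
    K,Rw,t=c; d=Rw.T@(np.linalg.inv(K)@[p[0],p[1],1]); C=-Rw.T@t
    return C+d*(z-C[2])/d[2]
def tri(cs,ps):
    A=[];b=[]
    A=np.zeros((3,3));b=np.zeros(3)
    for c,p in zip(cs,ps):
        K,Rw,t=c; d=Rw.T@(np.linalg.inv(K)@[p[0],p[1],1]); d/=np.linalg.norm(d); C=-Rw.T@t
        P=np.eye(3)-np.outer(d,d); A+=P;b+=P@C
    return np.linalg.solve(A,b)
def proj(c,X):
    K,Rw,t=c; q=(np.atleast_2d(X)@Rw.T+t)@K.T; return q[:,:2]/q[:,2:]
E
cat > fixed.py <<'E'
from h import *
def mk(fx,cx,cy,r,t): return dict(fx=fx,fy=fx,cx=cx,cy=cy,rvec=r,tvec=t)
SC=cam(mk(474.3588,317.3924,198.3146,[0.6646,-2.632,1.1696],[462.6173,253.0034,1182.7736]))
SD=cam(mk(380.386,322.1751,203.8033,[0.2248,-2.5486,1.6856],[541.3938,119.2099,1166.537]))
E
python3 - <<'E'
from fixed import *
np.set_printoptions(precision=1,suppress=True)
L=dict(lane=(347.2,226.7,351.1,225.3,4),hinge=(312.7,217.6,320.8,218.8,18),edge=(293.2,185.6,305.6,192.9,130),case=(336.6,226.5,None,None,0),jarA=(345.3,216.9,356.4,210.6,24.5) if 0 else (345.3,216.9,None,None,24.5),jarB=(371.4,162,346,184.7,20.5),ram=(396.8,160.9,366.4,184.5,0),glass=(338.1,165.1,319.9,193.3,0),tin=(269.5,309,324.5,280.9,0),shaker=(342.3,186.7,333.7,204.4,0),probe=(325.2,221,331,222.7,4),jarA2=(345.3,216.9,356.4,210.6,24.5))
for k,(a,b,c,d,z) in L.items():
    print(k,onz(SC,(a,b),z), (onz(SD,(c,d),z), tri([SC,SD],[(a,b),(c,d)])) if c else "")
print(-SC[1].T@SC[2],-SD[1].T@SD[2])
E
```

```text
lane [448.6 -39.7   4. ] (array([456.3, -22.6,   4. ]), array([457.3, -57.4, -14.2]))
hinge [546.3 -12.3  18. ] (array([557.7, -22.8,  18. ]), array([551.7, -14.3,  19.1]))
edge [598.7   4.  130. ] (array([596.6,  36.5, 130. ]), array([608.6, -14.4, 110.5]))
case [477.2 -29.4   0. ] 
jarA [462.6 -53.9  24.5] 
jarB [ 499.9 -331.1   20.5] (array([ 510.3, -359.3,   20.5]), array([ 501.8, -322.5,   30.9]))
ram [ 436.2 -403.3    0. ] (array([ 430.1, -435.5,    0. ]), array([ 428.1, -374.8,   22.2]))
glass [ 599.2 -287.2    0. ] (array([ 607.3, -294.1,    0. ]), array([ 603.6, -290.2,   -0.5]))
tin [496.2 300.5  -0. ] (array([492.9, 300.1,   0. ]), array([493.7, 302.6,   2.5]))
shaker [ 539.2 -195.1    0. ] (array([ 537.6, -193.4,    0. ]), array([ 538.4, -194.8,   -0.2]))
probe [514.5 -29.9   4. ] (array([524. , -28.8,   4. ]), array([521.9, -38.5,  -3. ]))
jarA2 [462.6 -53.9  24.5] (array([446.2, -98.6,  24.5]), array([443.9, -15. ,  63.5]))
[ 87.1 845.5 977. ] [ 374.  1102.7  558.9]
```

```bash
python3 - <<'E'
from h import *
np.set_printoptions(precision=3,suppress=True)
s=sensors.state();M=R.from_euler("xyz",s["ee_rot"],degrees=True).as_matrix();print(M,s["qpos"])
E
```

```text
[[ 0.     0.43  -0.903]
 [-0.    -0.903 -0.43 ]
 [-1.     0.     0.   ]] [-65.66   18.31   89.64    0.     72.043  -1.145]
```

Call:
{"method": "play_rows", "body": {"motion": [[0.03,0.03,0.012,0.11,1],[0.06,0.06,0.024,0.22,1],[0.09,0.09,0.036,0.33,1],[0.12,0.12,0.048,0.44,1],[0.15,0.15,0.06,0.55,1],[0.18,0.18,0.072,0.66,1],[0.21,0.21,0.08,0.77,1],[0.23,0.23,0.08,0.88,1]]}}

```text
time_s: 1.92
ee_pos: [477.3, -289.6, 265.6]
ee_rot: [69.0, 89.8, -34.7]
force: [0.2, -0.4, -0.2]
gripper_width: 91.0
```

```bash
cat > look.py <<'E'
from h import *
import sys,pickle
np.set_printoptions(precision=1,suppress=True)
def shot(name,cam_="wrist",labels=()):
    s=sensors.state(); f=grab_frame(cam_); c=cam(f,s)
    cv2.imwrite(f"pics/{name}.png",f["img"]); pickle.dump(c,open(f"pics/{name}.pkl","wb"))
    M=R.from_euler("xyz",s["ee_rot"],degrees=True).as_matrix()
    print("t",s["time_s"],"tcp",s["ee_pos"],"yawY",np.degrees(np.arctan2(M[1,1],M[0,1])),"F",s["force"],"w",s["gripper_width"])
    for l,z in labels:
        for q in finder.spot_point(f,l)[:6]:
            print(l,np.round(q["point"],1),round(q["conf"],2),onz(c,q["point"],z))
    return f,c,s
E
python3 - <<'E'
from look import *
shot("b_wrist","wrist",[("jar_b",20.5),("ramekin",0),("glass",0),("shaker",0)])
E
```

```text
t 1.9167 tcp [ 477.3 -289.6  265.6] yawY -13.793547974716592 F [ 0.2 -0.4 -0.2] w 91.04363294635192
jar_b [460.  253.3] 0.91 [ 634.1 -451.9   20.5]
jar_b [351.5 196. ] 0.89 [ 505.2 -335.5   20.5]
ramekin [311.2 244.9] 0.64 [ 433.3 -397.8    0. ]
glass [409. 145.] 0.91 [ 596.3 -290.4    0. ]
shaker [348.9  78.9] 0.84 [ 536.3 -189.1    0. ]
```

View pics/b_wrist.png

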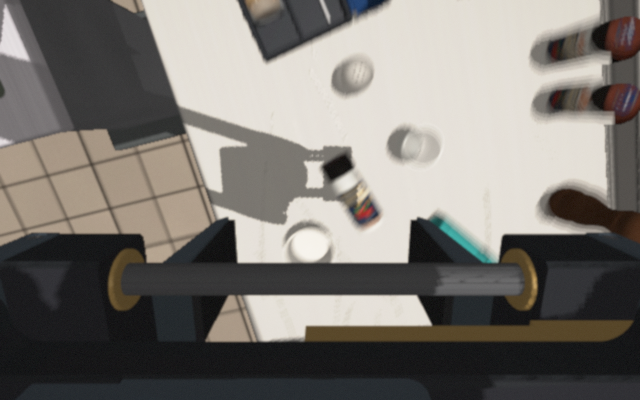

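Call:
{"method": "play_rows", "body": {"motion": [[0,0.04,0,0.06,1],[0,0.08,0,0.12,1],[0,0.12,0,0.18,1],[0,0.16,0,0.24,1],[0,0.2,0,0.3,1],[0,0.24,0,0.36,1],[0,0.27,0,0.42,1],[0,0.27,0,0.42,1]]}}

```text
time_s: 2.83
ee_pos: [474.8, -17.8, 263.8]
ee_rot: [175.6, 89.9, 95.8]
force: [-0.6, 0.7, -0.4]
gripper_width: 91.4
```

```bash
python3 - <<'E'
from look import *
shot("c_wrist","wrist",[("jar_a",24.5),("case",0),("lane",4),("lid_hinge",18),("lid_edge",132),("probe",4)])
c=pickle.load(open("pics/b_wrist.pkl","rb"))
a=onz(c,(337,163),20.5);b=onz(c,(368,222),20.5);print(a,b,(a+b)/2,np.linalg.norm(a-b),np.degrees(np.arctan2(*(a-b)[[1,0]])))
E
```

```text
t 2.8333 tcp [474.8 -17.8 263.8] yawY 10.174481048270277 F [-0.6  0.7 -0.4] w 91.38090989123006
jar_a [495.7 268.1] 0.8 [ 734.5 -111.3   24.5]
jar_a [300.9 187.7] 0.62 [449.9 -46.4  24.5]
case [324.8 169. ] 0.96 [477.1 -20.4   0. ]
case [344.  287.9] 0.51 [ 537.  -190.9    0. ]
lid_hinge [372.8 171.8] 0.75 [539.1 -10.2  18. ]
lid_edge [445.2 193.1] 0.78 [594.2  -2.9 132. ]
probe [346.1 175.1] 0.86 [506.8 -22.9   4. ]
[ 496.5 -287.8   20.5] [ 519.  -376.3   20.5] [ 507.8 -332.1   20.5] 91.32053990190134 104.28139901209417
```

View pics/c_wrist.png

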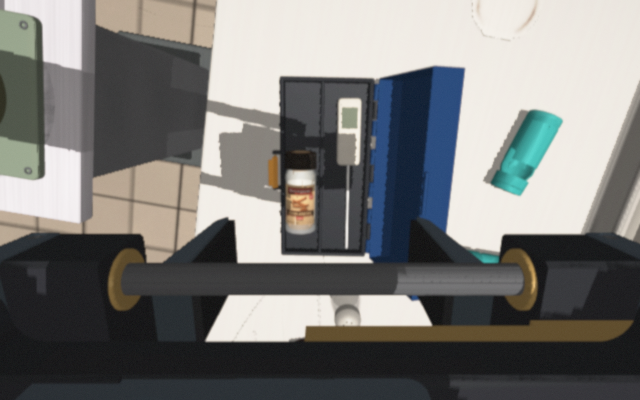

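```bash
python3 - <<'E'
import cv2
i=cv2.imread("pics/c_wrist.png")[60:270,255:475]
cv2.imwrite("pics/c_z.png",cv2.resize(i,None,fx=3,fy=2.8,interpolation=cv2.INTER_CUBIC))
E
```

```text
(no output)
```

View pics/c_z.png

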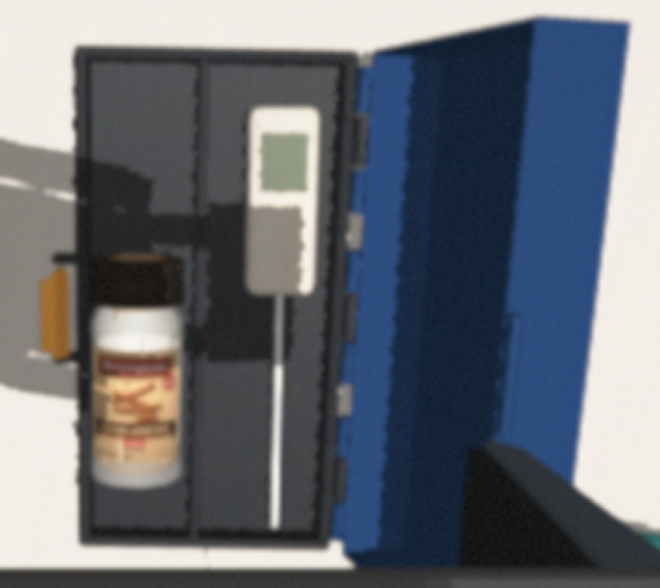

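```bash
python3 - <<'E'
from look import *
from scipy.optimize import least_squares
c=pickle.load(open("pics/c_wrist.pkl","rb"))
px=lambda u,v:np.array([255+u/3,60+v/2.8])
P={(-59,119,18):px(77,47),(-59,-119,18):px(80,543),(59,119,18):px(354,52),(59,-119,18):px(328,547)}
def W(p,X):
    X=np.atleast_2d(X).astype(float);cs,sn=np.cos(p[2]),np.sin(p[2]);return np.c_[p[0]+cs*X[:,0]-sn*X[:,1],p[1]+sn*X[:,0]+cs*X[:,1],X[:,2]]
X=np.array(list(P));Y=np.array(list(P.values()))
r=least_squares(lambda p:(proj(c,W(p,X))-Y).ravel(),[477,-20,.17]);print(r.x,np.degrees(r.x[2]),r.fun)
p=r.x
for z,v in ((0,(537,17)),(34.5,(628,22))):
  for th in np.arange(1.4,1.96,.1):
    q=proj(c,W(p,[62-121*np.cos(th)+z*np.sin(th),119,18+121*np.sin(th)+z*np.cos(th)]))
    print(z,round(th,2),q,px(*v))
for v in ((138,255),(138,487)):
    w=onz(c,px(*v),24.5)-[p[0],p[1],0];print(np.cos(p[2])*w[0]+np.sin(p[2])*w[1],-np.sin(p[2])*w[0]+np.cos(p[2])*w[1])
for n,q in dict(shaker=(537.3,-192.5),tin=(495,300.4),glass=(599,-290),ram=(434,-400),jb=(506,-333)).items():
    w=np.array(q)-p[:2];print(n,np.cos(p[2])*w[0]+np.sin(p[2])*w[1],-np.sin(p[2])*w[0]+np.cos(p[2])*w[1])
from fixed import SC
print(proj(SC,W(p,X)))
E
```

```text
[477.3 -21.9   0.2] 9.035594632661295 [-1.9 -1.5 -0.9  1.9  1.9 -1.3  0.9  2. ]
0 1.4 [[375.2  62.9]] [434.   66.1]
0 1.5 [[389.   62.9]] [434.   66.1]
0 1.6 [[402.7  63.2]] [434.   66.1]
0 1.7 [[416.   63.6]] [434.   66.1]
0 1.8 [[428.6  64.2]] [434.   66.1]
0 1.9 [[440.3  65. ]] [434.   66.1]
34.5 1.4 [[415.   62.7]] [464.3  67.9]
34.5 1.5 [[428.6  63.3]] [464.3  67.9]
34.5 1.6 [[441.1  64.1]] [464.3  67.9]
34.5 1.7 [[452.5  65.1]] [464.3  67.9]
34.5 1.8 [[462.6  66.2]] [464.3  67.9]
34.5 1.9 [[471.1  67.4]] [464.3  67.9]
-30.967809963252293 27.752867876454253
-30.5006797578023 -83.76502733782294
shaker 32.51061414005473 -177.9237772611413
tin 68.14449016739107 315.50294159310596
glass 78.13279384222486 -283.9037598957073
ram -102.09499884428992 -366.625841248552
jb -20.46623128741156 -311.76470466585687
[[343.6 259.4]
 [366.4 201.8]
 [301.6 248.1]
 [328.8 192.9]]
```

Call:
{"method": "play_rows", "body": {"motion": [[-0.01,0.015,0,0,0],[-0.02,0.03,0,-0.02,0],[-0.039,0.054,-0.02,-0.02,0],[-0.039,0.054,-0.06,-0.02,0],[-0.039,0.054,-0.1,-0.02,0],[-0.039,0.054,-0.14,-0.02,0],[-0.039,0.054,-0.18,-0.02,0],[-0.039,0.054,-0.18,-0.02,0]]}}

```text
time_s: 3.85
ee_pos: [430.6, 32.1, 77.8]
ee_rot: [-95.3, 89.1, -176.5]
force: [-1.8, 0.4, -0.8]
gripper_width: 40.8
```

```bash
python3 - <<'E'
from look import *
shot("d_wrist","wrist")
E
```

```text
t 3.85 tcp [430.6  32.1  77.8] yawY 8.731333186587676 F [-1.8  0.4 -0.8] w 40.75521604929164
```

View pics/d_wrist.png

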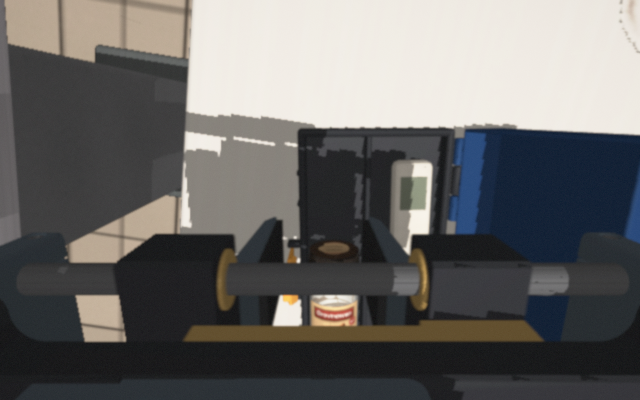

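Call:
{"method": "play_rows", "body": {"motion": [[0,0,0,0,0],[0,0,0,0,0],[0,0,0,0,0],[0,0,0,0,0],[0,0,0,0,0],[0,0,-0.01,0,0],[0,0,-0.02,0,0],[0,0,-0.02,0,0]]}}

```text
time_s: 4.57
ee_pos: [435.8, 33.2, 63.1]
ee_rot: [-95.8, 89.9, -176.9]
force: [-0.4, 0.1, -0.0]
gripper_width: 0.4
```

```bash
python3 - <<'E'
from look import *
f,c,s=shot("e_wrist","wrist")
for n in ((-59,119,18),(-53,113,4),(-7,113,18),(-3,113,18),(59,119,18)):
    yaw=np.radians(9.04);x,y,z=n
    print(n,proj(c,[477.3+np.cos(yaw)*x-np.sin(yaw)*y,-21.9+np.sin(yaw)*x+np.cos(yaw)*y,z]))
E
```

```text
t 4.5667 tcp [435.8  33.2  63.1] yawY 8.827889435529649 F [-0.4  0.1 -0. ] w 0.44147458264543343
(-59, 119, 18) [[286.4 131. ]]
(-53, 113, 4) [[296.6 138.2]]
(-7, 113, 18) [[360.5 139.3]]
(-3, 113, 18) [[366.2 139.3]]
(59, 119, 18) [[455.2 130.3]]
```

View pics/e_wrist.png

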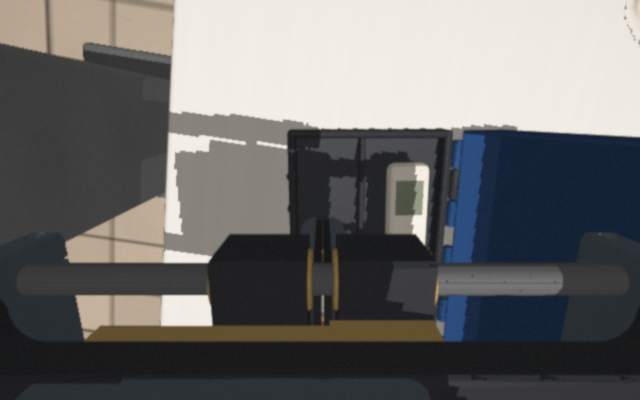

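Call:
{"method": "play_rows", "body": {"motion": [[0.002,0,-0.015,0,0],[0.002,0,-0.03,0,0],[0.002,0,-0.045,0,0],[0.002,0,-0.045,0,0],[0.003,-0.006,-0.045,0,0],[0.0045,-0.014,-0.045,0,0],[0.0055,-0.022,-0.045,0,0],[0.007,-0.03,-0.045,0,0]]}}

```text
time_s: 5.28
ee_pos: [444.6, 2.2, 19.8]
ee_rot: [76.9, 89.9, -4.3]
force: [0.7, -1.3, -0.4]
gripper_width: 0.3
```

Call:
{"method": "play_rows", "body": {"motion": [[0.0008,-0.005,0,0,0],[0.0011,-0.007,0,0,0],[0.0014,-0.009,0,0,0],[0.0017,-0.011,0,0,0],[0.002,-0.013,0,0,0],[0.0025,-0.016,0,0,0],[0.0025,-0.016,0,0,0],[0.0025,-0.016,0,0,0]]}}

```text
time_s: 5.95
ee_pos: [446.2, -12.8, 18.8]
ee_rot: [-159.6, 90.0, 119.2]
force: [0.3, -0.1, -0.2]
gripper_width: 0.4
```

```bash
python3 - <<'E'
from look import *
f,c,s=shot("f_scene","scene")
i=f["img"][170:290,270:400];cv2.imwrite("pics/f_z.png",cv2.resize(i,None,fx=5,fy=5,interpolation=cv2.INTER_CUBIC))
E
```

```text
t 5.95 tcp [446.2 -12.8  18.8] yawY 8.81715694369087 F [ 0.3 -0.1 -0.2] w 0.37618950923347416
```

View pics/f_z.png

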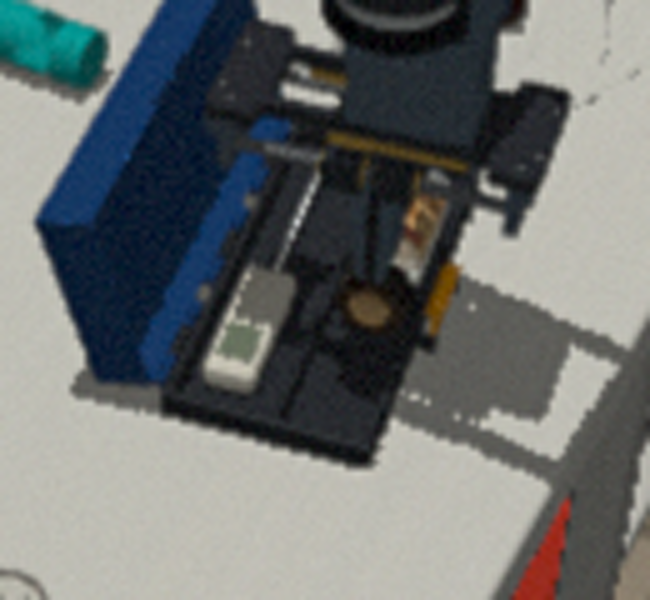

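```bash
python3 - <<'E'
from look import *
from fixed import SC,SD
print(proj(SC,[[446.2,-12.8,18.8],[446.2,-12.8,60]]))
yaw=np.radians(9.04)
def C(w): x,y=w[0]-477.3,w[1]+21.9; return np.cos(yaw)*x+np.sin(yaw)*y,-np.sin(yaw)*x+np.cos(yaw)*y
print("tcp",C((446.2,-12.8)))
for p in ((368,305),(345,390),(390,235)):
  print(C(onz(SC,(270+p[0]/5,170+p[1]/5),24.5)))
f,c,s=shot("g_side","side")
i=f["img"][150:270,270:410];cv2.imwrite("pics/g_z.png",cv2.resize(i,None,fx=5,fy=5,interpolation=cv2.INTER_CUBIC))
E
```

```text
[[344.2 229.3]
 [344.9 218.9]]
tcp (np.float64(-29.283875351424072), np.float64(13.8735231431046))
(np.float64(-30.983429669350638), np.float64(25.917013121413248))
(np.float64(-37.436220802834), np.float64(90.4745753647046))
(np.float64(-26.95337496525884), np.float64(-31.525308959669395))
t 6.0 tcp [446.2 -12.7  18.8] yawY 8.826645153316996 F [ 0.7  0.1 -0.6] w 0.5203725696368556
```

View pics/g_z.png

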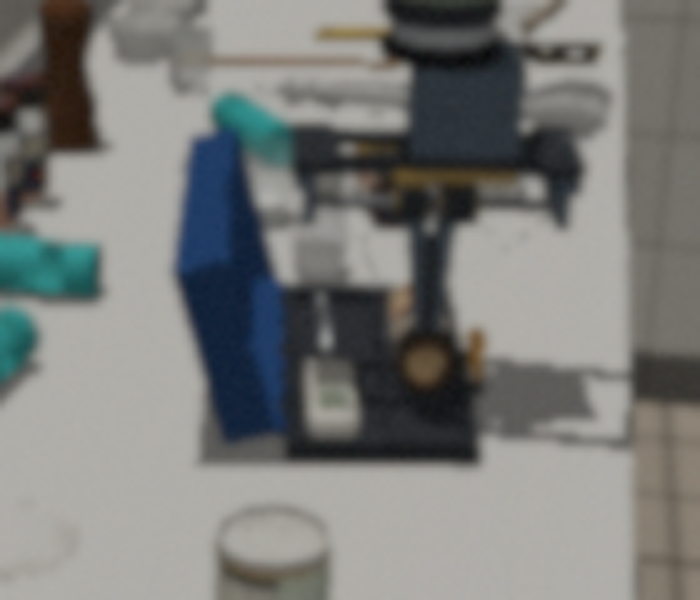

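```bash
python3 - <<'E'
from look import *
f,c,s=shot("h_wrist","wrist",[("jar_a",24.5)])
E
```

```text
t 6.05 tcp [446.2 -12.7  18.8] yawY 8.826345175558286 F [-1.  -0.4  0.1] w 0.6997431075440653
jar_a [322.7 289.2] 0.75 [450.4 -49.   24.5]
```

View pics/h_wrist.png

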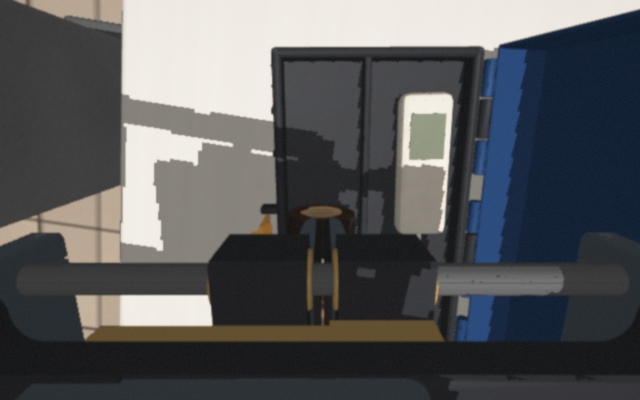

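```bash
python3 - <<'E'
from look import *
from fixed import SC,SD
yaw=np.radians(9.04)
def C(w): x,y=w[0]-477.3,w[1]+21.9; return np.round([np.cos(yaw)*x+np.sin(yaw)*y,-np.sin(yaw)*x+np.cos(yaw)*y],1)
def Wd(x,y,z): return np.array([477.3+np.cos(yaw)*x-np.sin(yaw)*y,-21.9+np.sin(yaw)*x+np.cos(yaw)*y,z])
c=pickle.load(open("pics/h_wrist.pkl","rb"))
print("TCP in wrist",proj(c,[446.2,-12.7,18.8]), "cam",C(-c[1].T@c[2]),-c[1].T@c[2])
for y in (-8,8,25,35): 
  for z in (4,24.5,45): print(y,z,"wrist",proj(c,Wd(-30,y,z)),"scene z",(proj(SC,Wd(-30,y,z))-[270,170])*5,"side z",(proj(SD,Wd(-30,y,z))-[270,150])*5)
i=cv2.imread("pics/h_wrist.png")[170:260,240:400];cv2.imwrite("pics/h_z.png",cv2.resize(i,None,fx=5,fy=5,interpolation=cv2.INTER_CUBIC))
E
```

```text
TCP in wrist [[325.  230.8]] cam [-30.7  83.9] [433.8  56.1 218.4]
-8 4 wrist [[323.9 254.5]] scene z [[381.6 289. ]] side z [[418.3 369.6]]
-8 24.5 wrist [[324.  267.8]] scene z [[383.5 263.7]] side z [[419.8 341.6]]
-8 45 wrist [[324.2 283.9]] scene z [[385.5 237.9]] side z [[421.3 313.3]]
8 4 wrist [[323.8 232. ]] scene z [[373.6 308.1]] side z [[419.9 380.4]]
8 24.5 wrist [[323.9 243.4]] scene z [[375.5 282.8]] side z [[421.5 352.1]]
8 45 wrist [[324.1 257.2]] scene z [[377.4 257. ]] side z [[423.  323.6]]
25 4 wrist [[323.7 207.1]] scene z [[365.  328.8]] side z [[421.8 392.1]]
25 24.5 wrist [[323.8 216.3]] scene z [[366.8 303.4]] side z [[423.3 363.6]]
25 45 wrist [[324.  227.5]] scene z [[368.6 277.6]] side z [[424.9 334.7]]
35 4 wrist [[323.6 192.1]] scene z [[359.9 341.1]] side z [[422.8 399.1]]
35 24.5 wrist [[323.8 199.9]] scene z [[361.6 315.8]] side z [[424.4 370.5]]
35 45 wrist [[324.  209.4]] scene z [[363.4 289.9]] side z [[426.  341.4]]
```

View pics/h_z.png

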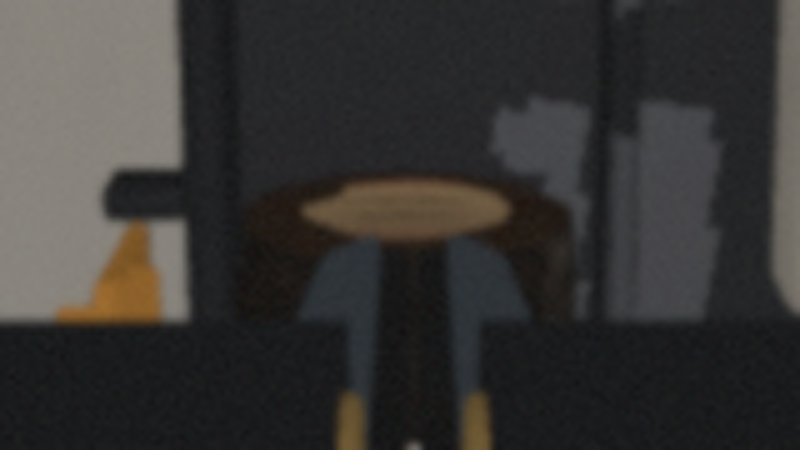

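```bash
python3 - <<'E'
from look import *
from fixed import SC,SD
yaw=np.radians(9.04)
def C(w): x,y=w[0]-477.3,w[1]+21.9; return np.round([np.cos(yaw)*x+np.sin(yaw)*y,-np.sin(yaw)*x+np.cos(yaw)*y,w[2]],1)
def Wd(x,y,z): return np.array([477.3+np.cos(yaw)*x-np.sin(yaw)*y,-21.9+np.sin(yaw)*x+np.cos(yaw)*y,z])
c=pickle.load(open("pics/h_wrist.pkl","rb"))
P=[(343.6,231),(355.4,222.4),(322,212)]
print(C(tri([SC,SD,c],P)),C(tri([SC,SD],P[:2])),C(tri([SC,c],[P[0],P[2]])))
for n in ((-59,119,18),(-7,113,18),(59,119,18)): print(n,proj(c,Wd(*n)))
for n in ((-59,119,0),(-59,119,18),(59,119,18),(59,119,0)): print((proj(SC,Wd(*n))-[270,170])*5,(proj(SD,Wd(*n))-[270,150])*5)
a=cv2.imread("pics/a_scene.png")[170:290,270:400];b=cv2.imread("pics/f_scene.png")[170:290,270:400]
cv2.imwrite("pics/cmp.png",cv2.resize(np.hstack([a[20:],b[20:]]),None,fx=3,fy=5,interpolation=cv2.INTER_CUBIC))
f=cv2.imread("pics/f_scene.png");cv2.imwrite("pics/f_z2.png",cv2.resize(f[0:290,250:450],None,fx=2.05,fy=2.05))
E
```

```text
[-31.6  28.5  27.4] [-31.8  29.   27.7] [-31.3  28.3  26.9]
(-59, 119, 18) [[269.6  46.5]]
(-7, 113, 18) [[365.5  57.9]]
(59, 119, 18) [[488.   45.5]]
[[366.  468.9]] [[480.5 469.4]]
[[367.7 446.8]] [[482.3 443. ]]
[[157.8 390.4]] [[285.4 439.5]]
[[158.2 412.6]] [[284.7 465.9]]
```

View pics/cmp.png

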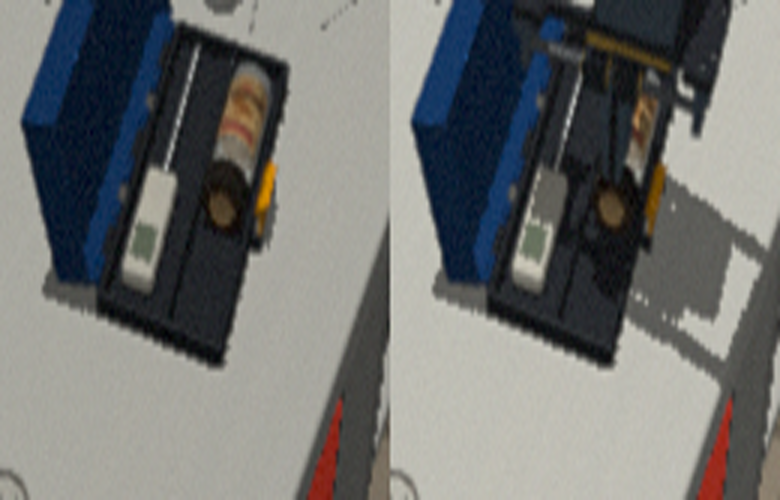

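View pics/f_z2.png

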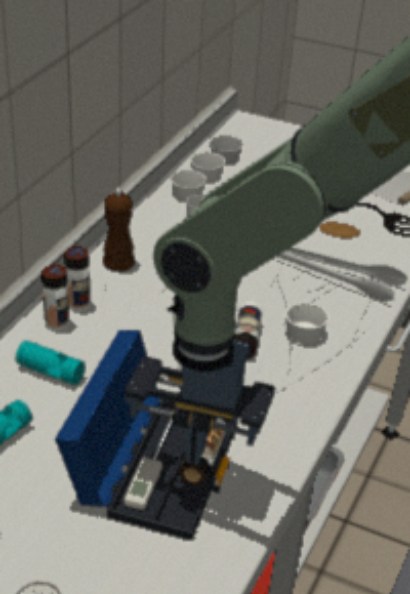

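```bash
python3 - <<'E'
from look import *
from fixed import SC,SD
yaw=np.radians(9.04)
def Wd(x,y,z): return np.array([477.3+np.cos(yaw)*x-np.sin(yaw)*y,-21.9+np.sin(yaw)*x+np.cos(yaw)*y,z])
fs=cv2.imread("pics/f_scene.png");gs=cv2.imread("pics/g_side.png")
for im,Cm,o in ((fs,SC,(260,130)),(gs,SD,(260,120))):
    big=cv2.resize(im[o[1]:o[1]+140,o[0]:o[0]+150],None,fx=5,fy=4,interpolation=cv2.INTER_CUBIC)
    def P(X): q=proj(Cm,X)[0]; return tuple(int(v) for v in ((q[0]-o[0])*5+2,(q[1]-o[1])*4+2))
    def box(x0,x1,y0,y1,z0,z1,col):
        V={(i,j,k):P(Wd((x0,x1)[i],(y0,y1)[j],(z0,z1)[k])) for i in (0,1) for j in (0,1) for k in (0,1)}
        for a in V:
            for b in V:
                if sum(abs(p-q) for p,q in zip(a,b))==1: cv2.line(big,V[a],V[b],col,1)
    box(-29-13.5,-29+13.5,-2,30,18.8,98,(0,255,0))
    box(-29-89,-29+89,13.9-38,13.9+38,98,99,(0,0,255))
    box(-50.5,-9.5,-77,28,4,45,(255,255,0))
    cv2.imwrite("pics/ov_%d.png"%o[1],big)
E
```

```text
(no output)
```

View pics/ov_130.png

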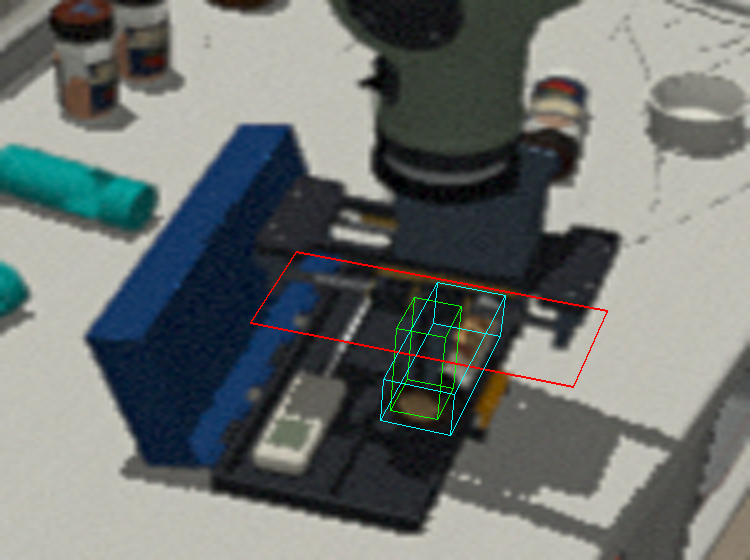

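View pics/ov_120.png

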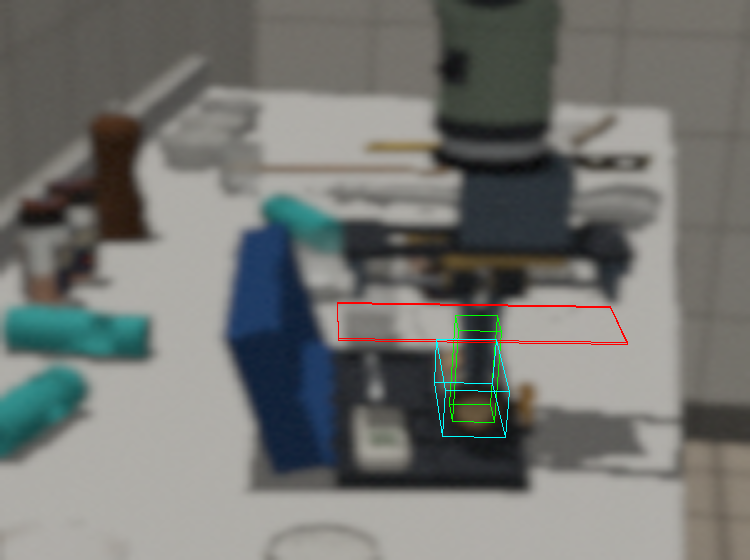

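```bash
python3 - <<'E'
import cv2,numpy as np
i=cv2.imread("pics/a_scene.png")[180:275,275:375]
cv2.imwrite("pics/az.png",cv2.resize(i,None,fx=6,fy=6,interpolation=cv2.INTER_CUBIC))
i=cv2.imread("pics/a_side.png")[180:250,295:375]
cv2.imwrite("pics/sz.png",cv2.resize(i,None,fx=8,fy=8,interpolation=cv2.INTER_CUBIC))
E
```

```text
(no output)
```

View pics/az.png

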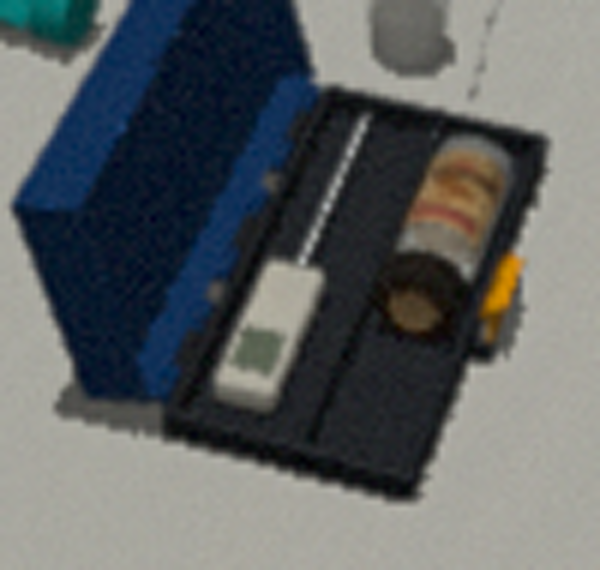

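View pics/sz.png

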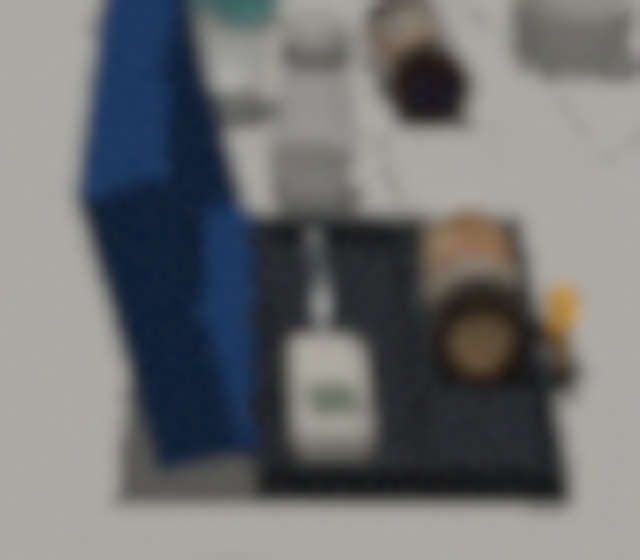

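```bash
python3 - <<'E'
import cv2,numpy as np
i=cv2.imread("pics/c_wrist.png")[205:285,180:470]
cv2.imwrite("pics/tz.png",cv2.resize(i,None,fx=2.75,fy=5,interpolation=cv2.INTER_CUBIC))
E
```

```text
(no output)
```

View pics/tz.png

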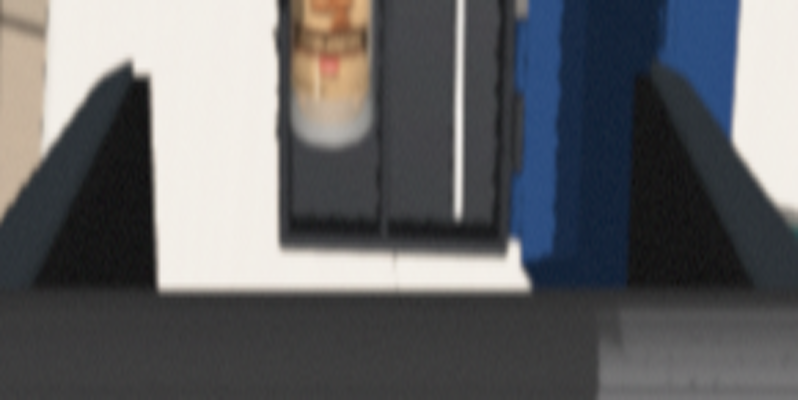

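Call:
{"method": "play_rows", "body": {"motion": [[0,0,0.01,0,0],[-0.003,0.02,0.01,0,0],[-0.006,0.04,0.01,0,0],[-0.0085,0.054,0.01,0,0],[-0.0085,0.054,0.005,0,0],[-0.0085,0.054,-0.005,0,0],[-0.0085,0.054,-0.015,0,0],[-0.0085,0.054,-0.02,0,0]]}}

```text
time_s: 6.82
ee_pos: [437.1, 40.9, -2.3]
ee_rot: [-86.4, 89.9, -167.5]
force: [-0.1, -0.2, 0.4]
gripper_width: 0.4
```

```bash
python3 - <<'E'
from look import *
f,c,s=shot("i_side","side")
i=f["img"][150:270,270:410];a=cv2.resize(i,None,fx=5,fy=5,interpolation=cv2.INTER_CUBIC)
f,c,s=shot("i_scene","scene")
i=f["img"][170:290,270:400];b=cv2.resize(i,None,fx=5,fy=5,interpolation=cv2.INTER_CUBIC)
cv2.imwrite("pics/i_z.png",cv2.resize(np.hstack([a,b]),None,fx=.59,fy=.59*1))
E
```

```text
t 6.8167 tcp [437.1  40.9  -2.3] yawY 8.851934203185246 F [-0.1 -0.2  0.4] w 0.38236349927827384
t 6.8667 tcp [436.6  40.8  -2.8] yawY 8.833780017423026 F [-0.1 -0.1 -0.3] w 0.6664325265531419
```

View pics/i_z.png

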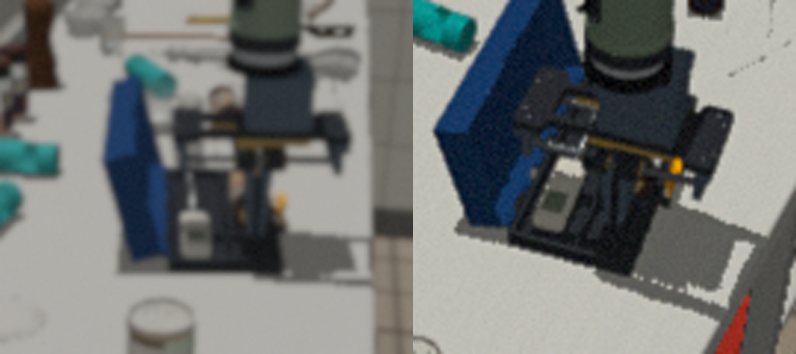

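Call:
{"method": "play_rows", "body": {"motion": [[0,0,-0.006,0,0],[0,0,-0.01,0,0],[0.0015,-0.01,-0.01,0,0],[0.003,-0.02,-0.01,0,0],[0.004,-0.025,-0.01,0,0],[0.0048,-0.03,-0.01,0,0],[0.0055,-0.035,-0.01,0,0],[0.0063,-0.04,-0.01,0,0]]}}

```text
time_s: 7.58
ee_pos: [444.2, 0.7, -11.0]
ee_rot: [104.8, 90.0, 23.6]
force: [-0.6, 1.1, 0.6]
gripper_width: 0.5
```

Call:
{"method": "play_rows", "body": {"motion": [[0.0006,-0.004,0,0,0],[0.0011,-0.007,0,0,0],[0.0016,-0.01,0,0,0],[0.002,-0.013,0,0,0],[0.0025,-0.016,0,0,0],[0.0027,-0.018,0,0,0],[0.0027,-0.018,0,0,0],[0.0027,-0.018,0,0,0]]}}

```text
time_s: 8.25
ee_pos: [446.7, -16.7, -11.2]
ee_rot: [171.9, 90.0, 90.7]
force: [-0.4, 2.5, 2.5]
gripper_width: 0.4
```

```bash
python3 - <<'E'
from look import *
f,c,s=shot("j_side","side")
i=f["img"][150:270,270:410];a=cv2.resize(i,None,fx=5,fy=5,interpolation=cv2.INTER_CUBIC)
f,c,s=shot("j_scene","scene")
i=f["img"][170:290,270:400];b=cv2.resize(i,None,fx=5,fy=5,interpolation=cv2.INTER_CUBIC)
cv2.imwrite("pics/j_z.png",cv2.resize(np.hstack([a,b]),None,fx=.59,fy=.59*1))
E
```

```text
t 8.25 tcp [446.7 -16.7 -11.2] yawY 8.816415821470967 F [-0.4  2.5  2.5] w 0.3845155257395112
t 8.3 tcp [446.7 -16.7 -11.2] yawY 8.828679087448021 F [-0.4  2.8  1.4] w 0.5340237790835155
```

View pics/j_z.png

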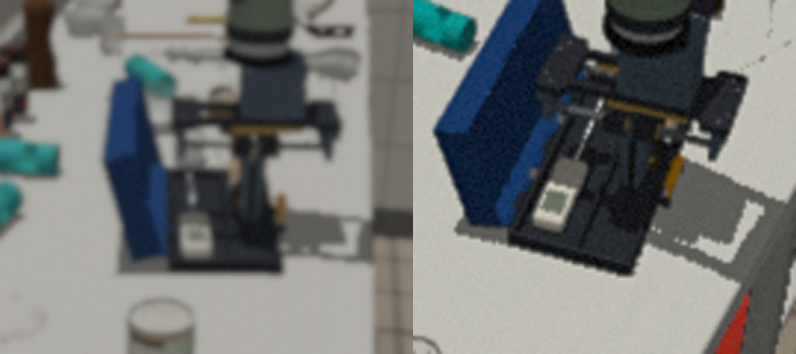

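Call:
{"method": "play_rows", "body": {"motion": [[0.0002,-0.001,0,0,0],[0.0004,-0.002,0,0,0],[0.0006,-0.003,0,0,0],[0.0007,-0.004,0,0,0],[0.0007,-0.004,0,0,0],[0.0007,-0.004,0,0,0],[0.0007,-0.004,0,0,0],[0.0007,-0.004,0,0,0]]}}

```text
time_s: 9.02
ee_pos: [446.4, -16.6, -11.1]
ee_rot: [-173.3, 89.6, 105.3]
force: [-2.1, 22.2, 5.9]
gripper_width: 0.6
```

Call:
{"method": "play_rows", "body": {"motion": [[-0.001,0.006,0,0,0],[-0.001,0.01,0.02,0,0.3],[0,0.01,0.06,0,0.6],[0,0.01,0.1,0,0.9],[0,0.01,0.14,0,1],[0.01,-0.02,0.16,0.02,1],[0.015,-0.055,0.18,0.05,1],[0.02,-0.09,0.2,0.09,1]]}}

```text
time_s: 9.68
ee_pos: [467.6, -112.1, 190.4]
ee_rot: [27.0, 89.9, -48.8]
force: [0.7, -0.0, -0.3]
gripper_width: 44.1
```

Call:
{"method": "play_rows", "body": {"motion": [[0.005,-0.03,0,0,1],[0.01,-0.065,0,0,1],[0.015,-0.1,0,0,1],[0.02,-0.13,0,0,1],[0.023,-0.155,0,0,1],[0.023,-0.155,0,0,1],[0.023,-0.155,0,0,1],[0.023,-0.155,0,0,1]]}}

```text
time_s: 10.35
ee_pos: [489.9, -265.4, 188.3]
ee_rot: [-130.3, 89.9, 153.6]
force: [0.5, -0.2, -0.2]
gripper_width: 91.2
```

```bash
python3 - <<'E'
from look import *
f,c,s=shot("k_wrist","wrist",[("jar_b",20.5),("ramekin",0),("glass",0)])
f,c,s=shot("k_scene","scene")
i=f["img"][170:290,270:400];b=cv2.resize(i,None,fx=5,fy=5,interpolation=cv2.INTER_CUBIC);cv2.imwrite("pics/k_z.png",b)
E
```

```text
t 10.35 tcp [ 489.9 -265.4  188.3] yawY 13.968805908565935 F [ 0.5 -0.2 -0.2] w 91.15306130519211
jar_b [320.6 241.5] 0.94 [ 503.4 -335.5   20.5]
jar_b [593.1  95. ] 0.94 [ 735.9 -113.3   20.5]
ramekin [252.6 267.6] 0.67 [ 432.4 -396.4    0. ]
glass [404.5 217.3] 0.56 [ 594.1 -289.8    0. ]
t 10.55 tcp [ 490.3 -264.8  189. ] yawY 14.061488079051683 F [0.4 0.2 0.7] w 91.42206018837956
```

View pics/k_wrist.png

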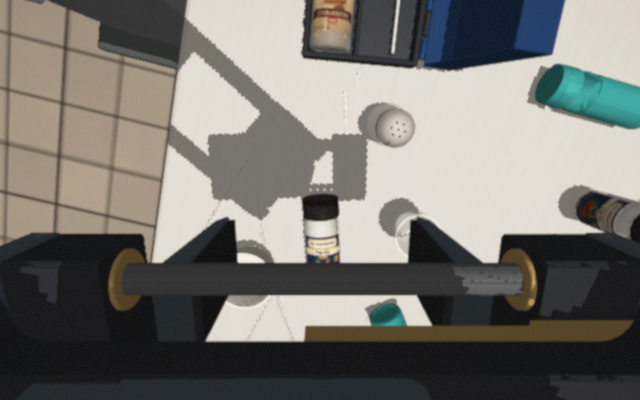

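View pics/k_z.png

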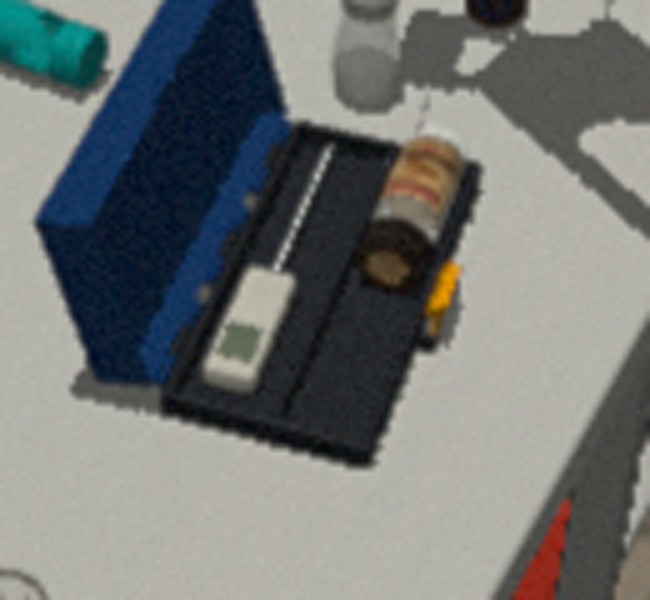

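```bash
python3 - <<'E'
from look import *
i=cv2.imread("pics/k_wrist.png")[185:270,280:370];cv2.imwrite("pics/kz.png",cv2.resize(i,None,fx=7,fy=7,interpolation=cv2.INTER_CUBIC))
E
```

```text
(no output)
```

View pics/kz.png

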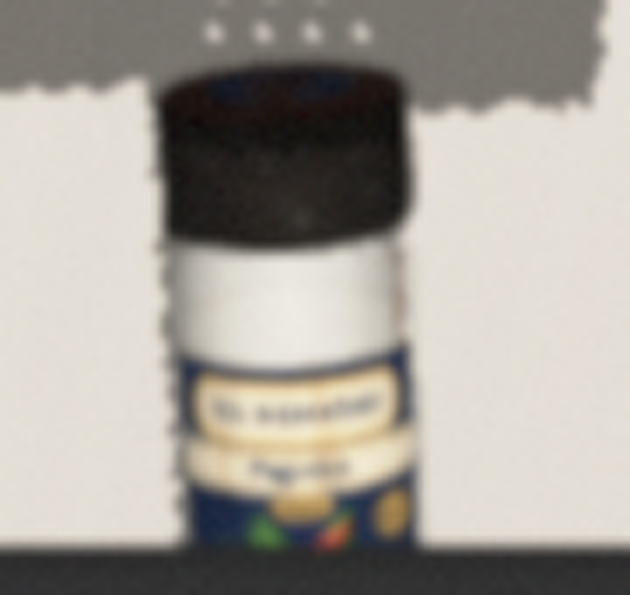

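```bash
python3 - <<'E'
from look import *
c=pickle.load(open("pics/k_wrist.pkl","rb"))
a=onz(c,(320.7,197.9),20.5);b=onz(c,(323.1,256.4),20.5);m=onz(c,(322.3,242),20.5)
d=a-b;d/=np.linalg.norm(d);print(a,b,d,np.degrees(np.arctan2(d[1],d[0])),"centre",a-52.5*d,m)
print(C:=-c[1].T@c[2])
E
```

```text
[ 491.3 -285.9   20.5] [ 510.6 -352.6   20.5] [-0.3  1.   0. ] 106.1585916419801 centre [ 505.9 -336.3   20.5] [ 505.5 -335.7   20.5]
[ 471.6 -197.9  388. ]
```

Call:
{"method": "play_rows", "body": {"motion": [[0.007,-0.035,0,0.015,1],[0.015,-0.0705,-0.02,0.03,1],[0.015,-0.0705,-0.06,0.03,1],[0.015,-0.0705,-0.1,0.03,1],[0.015,-0.0705,-0.14,0.03,1],[0.015,-0.0705,-0.15,0.03,1],[0.015,-0.0705,-0.15,0.03,1],[0.015,-0.0705,-0.15,0.03,1]]}}

```text
time_s: 11.27
ee_pos: [506.4, -336.5, 40.0]
ee_rot: [42.0, 89.9, -32.3]
force: [1.5, 0.1, 0.5]
gripper_width: 91.8
```

```bash
python3 - <<'E'
from look import *
f,c,s=shot("l_side","side")
i=f["img"][130:230,270:400];cv2.imwrite("pics/l_z.png",cv2.resize(i,None,fx=6,fy=6,interpolation=cv2.INTER_CUBIC))
E
```

```text
t 11.2667 tcp [ 506.4 -336.5   40. ] yawY 15.736383077849112 F [1.5 0.1 0.5] w 91.75030194663054
```

View pics/l_z.png

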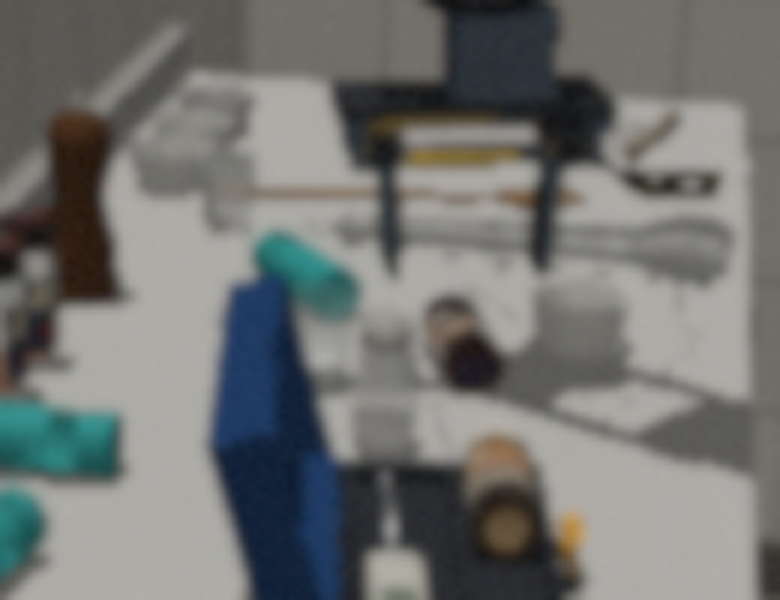

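```bash
python3 - <<'E'
from look import *
from fixed import SD
for z in (40,60,70,80): print(z,proj(SD,[[506.4+50*.963,-336.5+50*.271,z],[506.4-50*.963,-336.5-50*.271,z]]))
E
```

```text
40 [[334.2 182.4]
 [358.8 181.9]]
60 [[334.4 177.7]
 [359.  177.2]]
70 [[334.4 175.3]
 [359.2 174.8]]
80 [[334.5 172.9]
 [359.3 172.4]]
```

Call:
{"method": "play_rows", "body": {"motion": [[0,0,-0.02,0,0.85],[0,0,-0.04,0,0.75],[0,0,-0.05,0,0.75],[0,0,-0.054,0,0.75],[0,0,-0.054,0,0.75],[0,0,-0.054,0,0.75],[0,0,-0.054,0,0.75],[0,0,-0.054,0,0.75]]}}

```text
time_s: 11.98
ee_pos: [506.2, -336.8, -14.0]
ee_rot: [41.0, 89.9, -33.3]
force: [-0.1, 0.7, -0.2]
gripper_width: 68.1
```

Call:
{"method": "play_rows", "body": {"motion": [[0,0,0,0,0.5],[0,0,0,0,0.4],[0,0,0,0,0.3],[0,0,0,0,0.3],[0,0,0,0,0.3],[0,0,0,0,0.3],[0,0,0,0,0.3],[0,0,0,0,0.3]], "squeeze": 15}}

```text
time_s: 12.65
ee_pos: [505.5, -336.3, -15.2]
ee_rot: [64.3, 90.0, -10.0]
force: [0.3, -0.7, 1.2]
gripper_width: 40.6
```

Call:
{"method": "play_rows", "body": {"motion": [[0,0,0.003,0,0.3],[0,0,0.01,0,0.3],[0,0,0.02,0,0.3],[0,0,0.03,0,0.3],[0,0,0.045,0,0.3],[0,0,0.06,0,0.3],[0,0,0.06,0,0.3],[0,0,0.06,0,0.3]]}}

```text
time_s: 13.32
ee_pos: [506.1, -336.8, 46.3]
ee_rot: [40.7, 89.8, -33.6]
force: [-0.4, -0.3, -1.4]
gripper_width: 40.4
```

```bash
python3 - <<'E'
from look import *
f,c,s=shot("m_side","side")
a=cv2.resize(f["img"][110:230,270:400],None,fx=5,fy=5,interpolation=cv2.INTER_CUBIC)
f,c,s=shot("m_scene","scene")
b=cv2.resize(f["img"][70:190,310:440],None,fx=5,fy=5,interpolation=cv2.INTER_CUBIC)
cv2.imwrite("pics/m_z.png",cv2.resize(np.hstack([a,b]),None,fx=.6,fy=.6))
E
```

```text
t 13.3167 tcp [ 506.1 -336.8   46.3] yawY 15.70000004859039 F [-0.4 -0.3 -1.4] w 40.37133304671246
t 13.3667 tcp [ 505.4 -336.2   45.1] yawY 15.699414070778706 F [-0.2  0.4 -1.1] w 40.69879564453264
```

View pics/m_z.png

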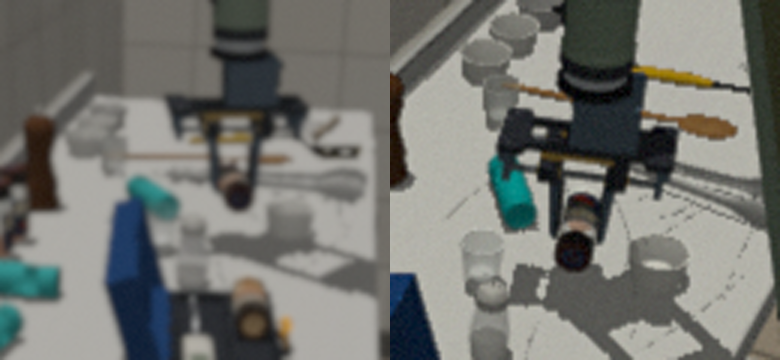

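Call:
{"method": "play_rows", "body": {"motion": [[0,0,0.03,0,0.3],[-0.004,0.02,0.06,-0.02,0.3],[-0.01,0.055,0.07,-0.04,0.3],[-0.016,0.09,0.07,-0.06,0.3],[-0.023,0.125,0.07,-0.08,0.3],[-0.03,0.16,0.07,-0.1,0.3],[-0.036,0.195,0.07,-0.117,0.3],[-0.042,0.23,0.07,-0.117,0.3]]}}

```text
time_s: 14.08
ee_pos: [462.0, -104.6, 113.9]
ee_rot: [-117.7, 89.9, 161.3]
force: [0.5, 0.1, -0.9]
gripper_width: 40.4
```

Call:
{"method": "play_rows", "body": {"motion": [[-0.006,0.035,0,0,0.3],[-0.012,0.07,0,0,0.3],[-0.018,0.1,0,0,0.3],[-0.022,0.12,0,0,0.3],[-0.024,0.132,0,0,0.3],[-0.024,0.132,0,0,0.3],[-0.024,0.132,0,0,0.3],[-0.024,0.132,0,0,0.3]]}}

```text
time_s: 14.75
ee_pos: [439.3, 25.2, 114.4]
ee_rot: [-65.4, 90.0, -146.4]
force: [-0.3, 0.4, -0.5]
gripper_width: 40.5
```

```bash
python3 - <<'E'
from look import *
f,c,s=shot("n_wrist","wrist")
E
```

```text
t 14.75 tcp [439.3  25.2 114.4] yawY 8.991707932510277 F [-0.3  0.4 -0.5] w 40.52003116301929
```

View pics/n_wrist.png

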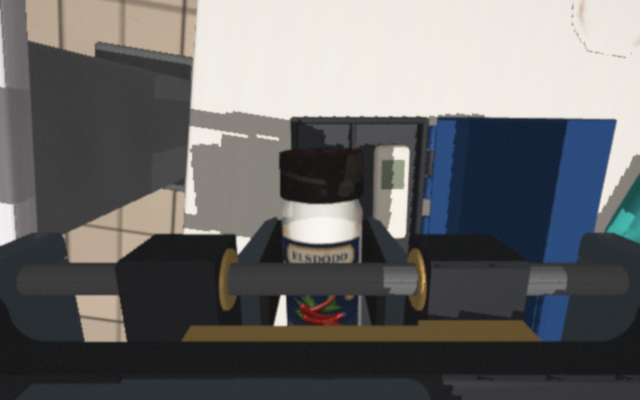

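```bash
python3 - <<'E'
from look import *
yaw=np.radians(9.04)
def Wd(x,y,z): return np.array([477.3+np.cos(yaw)*x-np.sin(yaw)*y,-21.9+np.sin(yaw)*x+np.cos(yaw)*y,z])
c=pickle.load(open("pics/n_wrist.pkl","rb"))
im=cv2.imread("pics/n_wrist.png")
big=cv2.resize(im[105:215,270:450],None,fx=4.4,fy=5,interpolation=cv2.INTER_CUBIC)
for L in ([(-59,119,18),(59,119,18)],[(-53,60,18),(-53,113,18),(-7,113,18),(-7,60,18)],[(-3,60,18),(-3,113,18),(53,113,18),(53,60,18)],[(-30,113,4),(-30,90,4)]):
    p=(proj(c,[Wd(*q) for q in L])-[270,105])*[4.4,5]
    for a,b in zip(p,p[1:]): cv2.line(big,tuple(int(v) for v in a),tuple(int(v) for v in b),(0,255,0),1)
cv2.imwrite("pics/n_z.png",big)
E
```

```text
(no output)
```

View pics/n_z.png

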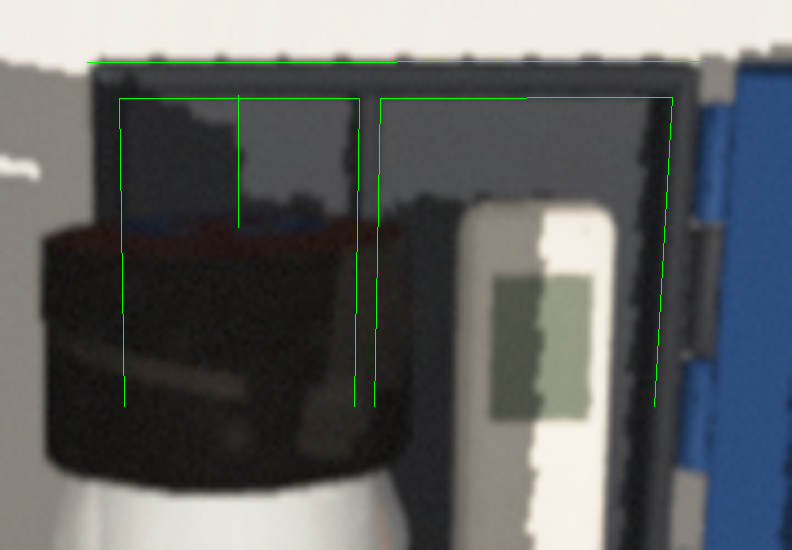

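Call:
{"method": "play_rows", "body": {"motion": [[0,0,-0.03,0,0.3],[0,0,-0.06,0,0.3],[0,0,-0.08,0,0.3],[0,0,-0.095,0,0.3],[0,0,-0.105,0,0.3],[0,0,-0.113,0,0.3],[0,0,-0.12,0,0.3],[0,0,-0.12,0,0.3]]}}

```text
time_s: 15.47
ee_pos: [438.8, 25.2, -6.2]
ee_rot: [-96.5, 89.9, -177.6]
force: [-0.1, -0.4, -0.8]
gripper_width: 40.6
```

Call:
{"method": "play_rows", "body": {"motion": [[0,0,-0.001,0,0.3],[0,0,-0.002,0,0.3],[0,0,-0.003,0,0.3],[0,0,-0.004,0,0.3],[0,0,-0.005,0,0.3],[0,0,-0.005,0,0.3],[0,0,-0.005,0,0.3],[0,0,-0.005,0,0.3]]}}

```text
time_s: 16.13
ee_pos: [439.5, 25.8, -10.1]
ee_rot: [83.1, 90.0, 2.1]
force: [-0.2, 0.6, -1.3]
gripper_width: 40.5
```

```bash
python3 - <<'E'
from look import *
f,c,s=shot("o_side","side")
a=cv2.resize(f["img"][150:270,270:400],None,fx=5,fy=5,interpolation=cv2.INTER_CUBIC)
f,c,s=shot("o_scene","scene")
b=cv2.resize(f["img"][170:290,270:400],None,fx=5,fy=5,interpolation=cv2.INTER_CUBIC)
cv2.imwrite("pics/o_z.png",cv2.resize(np.hstack([a,b]),None,fx=.6,fy=.6))
E
```

```text
t 16.1333 tcp [439.5  25.8 -10.1] yawY 8.999640960112034 F [-0.2  0.6 -1.3] w 40.47261740425504
t 16.1833 tcp [439.5  25.8 -10.1] yawY 8.998080382387354 F [-0.1 -0.2 -1.6] w 40.10934418474521
```

View pics/o_z.png

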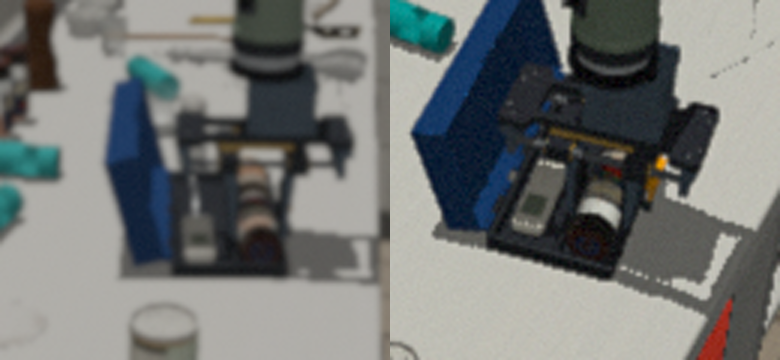

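Call:
{"method": "play_rows", "body": {"motion": [[0,0,0,0,0.46],[0,0,0,0,0.48],[0,0,0,0,0.5],[0,0,0,0,0.52],[0,0,0,0,0.54],[0,0,0,0,0.55],[0,0,0,0,0.55],[0,0,0.004,0,0.55]]}}

```text
time_s: 16.9
ee_pos: [438.8, 25.7, -6.6]
ee_rot: [-97.7, 89.9, -178.7]
force: [0.7, -0.4, 0.5]
gripper_width: 50.2
```

Call:
{"method": "play_rows", "body": {"motion": [[0,0,0.01,0,0.55],[0,0,0.025,0,0.55],[0,0,0.05,0,0.55],[0,0,0.09,0,0.55],[0,0,0.13,0,0.55],[0,0,0.17,0,0.3],[0,0,0.2,0,0],[0,0,0.2,0,0]]}}

```text
time_s: 17.57
ee_pos: [443.5, 25.9, 200.5]
ee_rot: [83.1, 89.2, 2.1]
force: [0.5, 0.4, 0.2]
gripper_width: 33.3
```

```bash
python3 - <<'E'
from look import *
f,c,s=shot("p_wrist","wrist",[("jar_a",24.5)])
yaw=np.radians(9.04)
for q in finder.spot_point(f,"jar_a"):
    w=onz(c,q["point"],24.5);x,y=w[0]-477.3,w[1]+21.9;print(q["conf"],np.cos(yaw)*x+np.sin(yaw)*y,-np.sin(yaw)*x+np.cos(yaw)*y)
f2,c2,s=shot("p_scene","scene")
cv2.imwrite("pics/p_z.png",cv2.resize(np.hstack([f["img"][50:260,230:470],cv2.resize(f2["img"][170:290,270:400],(240,210),interpolation=cv2.INTER_CUBIC)]),None,fx=1.65,fy=2.2,interpolation=cv2.INTER_CUBIC))
E
```

```text
t 17.5667 tcp [443.5  25.9 200.5] yawY 8.99332670369021 F [0.5 0.4 0.2] w 33.284229585479075
jar_a [315.9 179. ] 0.66 [437.4  23.8  24.5]
jar_a [316.2 263.6] 0.63 [453.2 -76.9  24.5]
jar_a [533.7 318.8] 0.62 [ 733.6 -110.2   24.5]
0.66 -32.22356294068476 51.35729805174254
0.63 -32.471751945155404 -50.50755848487388
0.62 239.283524571305 -127.46540684850368
t 17.7167 tcp [438.7  25.7 193.4] yawY 8.996496498986689 F [-0.7 -0.4 -0.5] w 20.908619882168086
```

View pics/p_z.png

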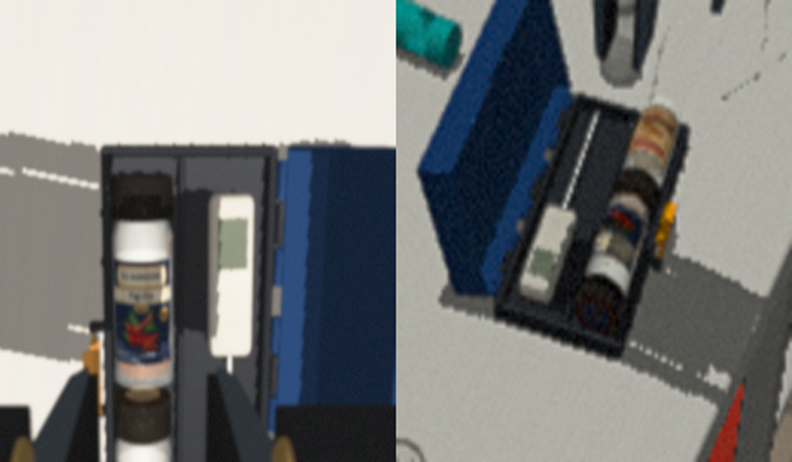

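Call:
{"method": "play_rows", "body": {"motion": [[0.035,-0.004,0,0,0],[0.07,-0.008,0,0,0],[0.105,-0.012,0,0,0],[0.14,-0.017,0,0,0],[0.17,-0.021,0,0,0],[0.19,-0.024,0,0,0],[0.19,-0.024,-0.02,0,0],[0.19,-0.024,-0.05,0,0]]}}

```text
time_s: 18.43
ee_pos: [631.6, 1.4, 142.9]
ee_rot: [80.3, 89.9, -0.8]
force: [-0.2, 0.4, -0.0]
gripper_width: 0.7
```

Call:
{"method": "play_rows", "body": {"motion": [[0,0,-0.03,0,0],[0,0,-0.06,0,0],[0,0,-0.08,0,0],[0,0,-0.08,0,0],[0,0,-0.08,0,0],[0,0,-0.08,0,0],[0,0,-0.08,0,0],[0,0,-0.08,0,0]]}}

```text
time_s: 19.1
ee_pos: [630.5, 1.8, 65.4]
ee_rot: [79.8, 89.8, -1.2]
force: [1.7, -0.2, -0.8]
gripper_width: 0.3
```

```bash
python3 - <<'E'
from look import *
f,c,s=shot("q_side","side")
a=cv2.resize(f["img"][130:250,250:380],None,fx=5,fy=5,interpolation=cv2.INTER_CUBIC)
f,c,s=shot("q_scene","scene")
b=cv2.resize(f["img"][150:270,250:380],None,fx=5,fy=5,interpolation=cv2.INTER_CUBIC)
cv2.imwrite("pics/q_z.png",cv2.resize(np.hstack([a,b]),None,fx=.6,fy=.6))
E
```

```text
t 19.1 tcp [630.5   1.8  65.4] yawY 8.999012632710405 F [ 1.7 -0.2 -0.8] w 0.25615024750766585
t 19.15 tcp [630.3   1.7  65.3] yawY 8.994392084001749 F [-0.2 -0.1  0.4] w 0.27803409941162305
```

View pics/q_z.png

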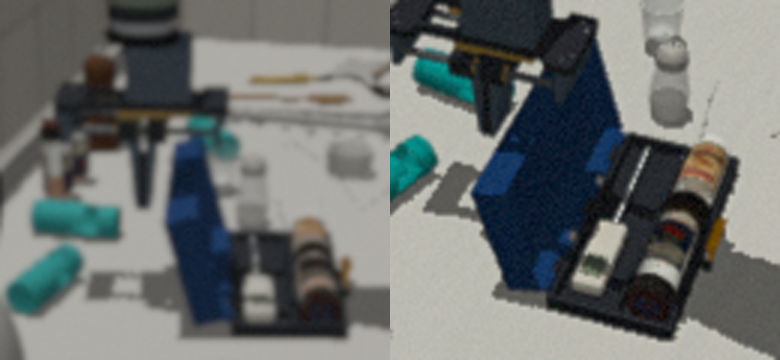

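Call:
{"method": "play_rows", "body": {"motion": [[-0.006,-0.001,0.008,0,0],[-0.017,-0.0027,0.008,0,0],[-0.028,-0.0045,0.008,0,0],[-0.039,-0.006,0.008,0,0],[-0.05,-0.008,0.008,0,0],[-0.061,-0.0097,0.008,0,0],[-0.072,-0.0115,0.008,0,0],[-0.083,-0.0132,0.008,0,0]]}}

```text
time_s: 19.87
ee_pos: [548.3, -11.6, 74.2]
ee_rot: [80.6, 89.6, -0.4]
force: [2.5, 0.0, 3.9]
gripper_width: 0.5
```

```bash
python3 - <<'E'
from look import *
f,c,s=shot("r_side","side")
a=cv2.resize(f["img"][130:250,250:380],None,fx=5,fy=5,interpolation=cv2.INTER_CUBIC)
f,c,s=shot("r_scene","scene")
b=cv2.resize(f["img"][150:270,250:380],None,fx=5,fy=5,interpolation=cv2.INTER_CUBIC)
cv2.imwrite("pics/r_z.png",cv2.resize(np.hstack([a,b]),None,fx=.6,fy=.6))
E
```

```text
t 19.8667 tcp [548.3 -11.6  74.2] yawY 8.992464187353791 F [2.5 0.  3.9] w 0.5047358220991696
t 19.9167 tcp [545.2 -11.9  73.9] yawY 8.995153417650066 F [-2.6 -0.   2.2] w 0.697420914425333
```

View pics/r_z.png

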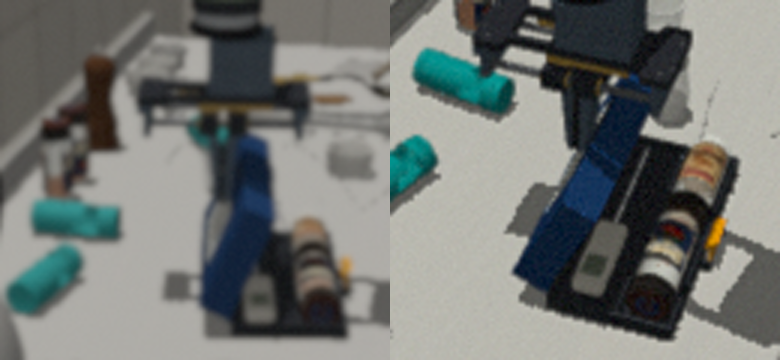

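Call:
{"method": "play_rows", "body": {"motion": [[-0.011,-0.0017,0,0,0],[-0.022,-0.0035,-0.002,0,0],[-0.033,-0.0052,-0.004,0,0],[-0.044,-0.007,-0.006,0,0],[-0.055,-0.0087,-0.008,0,0],[-0.066,-0.0105,-0.01,0,0],[-0.074,-0.0117,-0.01,0,0],[-0.08,-0.0127,-0.012,0,0]]}}

```text
time_s: 20.63
ee_pos: [466.5, -24.2, 60.3]
ee_rot: [81.9, 89.9, 0.9]
force: [1.2, 0.1, 1.6]
gripper_width: 0.9
```

```bash
python3 - <<'E'
from look import *
f,c,s=shot("s_side","side")
a=cv2.resize(f["img"][130:250,270:400],None,fx=5,fy=5,interpolation=cv2.INTER_CUBIC)
f,c,s=shot("s_scene","scene")
b=cv2.resize(f["img"][150:270,270:400],None,fx=5,fy=5,interpolation=cv2.INTER_CUBIC)
cv2.imwrite("pics/s_z.png",cv2.resize(np.hstack([a,b]),None,fx=.6,fy=.6))
E
```

```text
t 20.6333 tcp [466.5 -24.2  60.3] yawY 8.987522642923054 F [1.2 0.1 1.6] w 0.8840262755186075
t 20.6833 tcp [464.8 -24.3  59.7] yawY 8.993668926783618 F [-0.   0.5 -0.5] w 0.392012447536858
```

View pics/s_z.png

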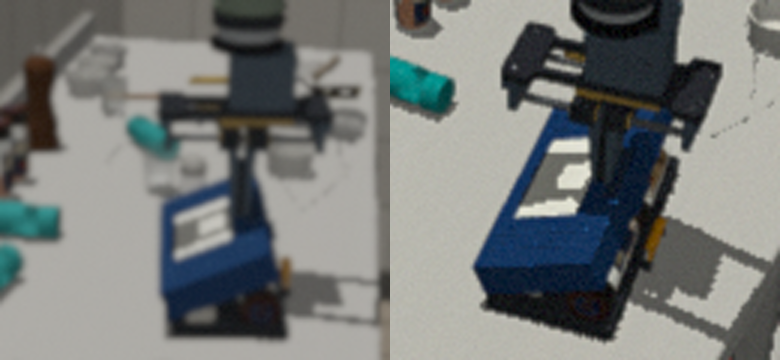

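Call:
{"method": "play_rows", "body": {"motion": [[-0.009,-0.0013,-0.004,0,0],[-0.016,-0.0025,-0.011,0,0],[-0.017,-0.0027,-0.018,0,0],[-0.017,-0.0027,-0.025,0,0],[-0.017,-0.0027,-0.029,0,0],[-0.017,-0.0027,-0.026,0,0],[-0.028,-0.0045,-0.026,0,0],[-0.036,-0.0057,-0.026,0,0]]}}

```text
time_s: 21.4
ee_pos: [429.8, -30.0, 33.8]
ee_rot: [-92.7, 90.0, -173.7]
force: [0.0, 0.8, 0.3]
gripper_width: 0.8
```

```bash
python3 - <<'E'
from look import *
f,c,s=shot("t_side","side")
a=cv2.resize(f["img"][130:250,270:400],None,fx=5,fy=5,interpolation=cv2.INTER_CUBIC)
f,c,s=shot("t_scene","scene")
b=cv2.resize(f["img"][150:270,270:400],None,fx=5,fy=5,interpolation=cv2.INTER_CUBIC)
cv2.imwrite("pics/t_z.png",cv2.resize(np.hstack([a,b]),None,fx=.6,fy=.6))
x,y=s["ee_pos"][:2]-[477.3,-21.9];print(.9876*x+.157*y,-.157*x+.9876*y)
E
```

```text
t 21.4 tcp [429.8 -30.   33.8] yawY 9.012042534398338 F [0.  0.8 0.3] w 0.8385455179726437
t 21.45 tcp [427.2 -29.9  33.6] yawY 9.002621778610806 F [-2.9 -0.  -0.8] w 0.5742028533246256
-50.75196862014856 -0.07925106584200936
```

View pics/t_z.png

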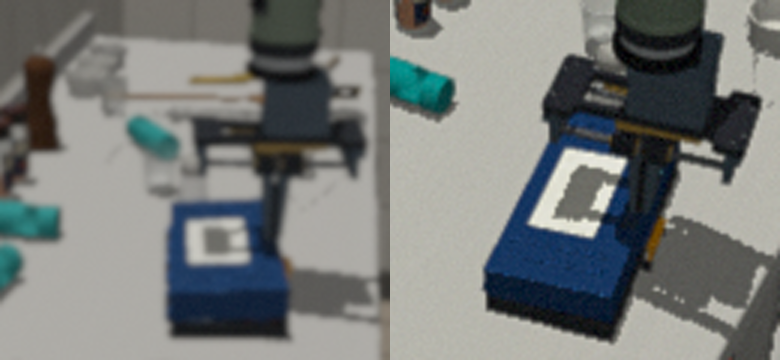

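Call:
{"method": "play_rows", "body": {"motion": [[0,0,-0.003,0,0],[0,0,-0.006,0,0],[0,0,-0.008,0,0],[0,0,-0.01,0,0],[0,0,-0.011,0,0],[0,0,-0.012,0,0],[0,0,-0.013,0,0],[0,0,-0.013,0,0]]}}

```text
time_s: 22.17
ee_pos: [430.7, -29.8, 22.5]
ee_rot: [76.7, 90.0, -4.3]
force: [-5.1, -0.2, 19.6]
gripper_width: 0.6
```

Call:
{"method": "play_rows", "body": {"motion": [[0,0,-0.0005,0,0],[0,0,-0.001,0,0],[0,0,-0.0015,0,0],[0,0,-0.002,0,0],[0,0,-0.002,0,0],[0,0,-0.002,0,0],[0,0,-0.002,0,0],[0,0,-0.002,0,0]]}}

```text
time_s: 22.83
ee_pos: [430.7, -29.9, 22.2]
ee_rot: [73.8, 89.9, -7.2]
force: [-9.8, 0.7, 36.8]
gripper_width: 0.3
```

```bash
python3 - <<'E'
from look import *
f,c,s=shot("u_scene","scene")
b=cv2.resize(f["img"][190:270,300:400],None,fx=7,fy=7,interpolation=cv2.INTER_CUBIC)
cv2.imwrite("pics/u_z.png",b)
E
```

```text
t 22.8333 tcp [430.7 -29.9  22.2] yawY 9.002280909683588 F [-9.8  0.7 36.8] w 0.33409223439223656
```

View pics/u_z.png

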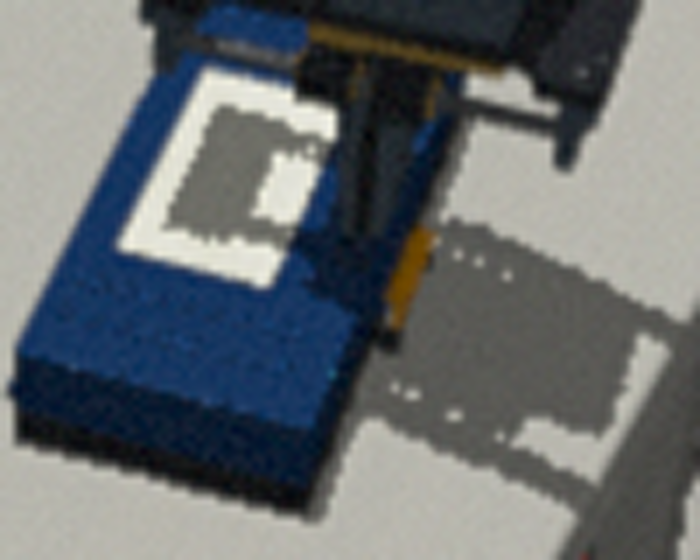

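Call:
{"method": "play_rows", "body": {"motion": [[0,0,0.006,0,0],[0,0,0.02,0,0],[0,0,0.05,0,0],[0,0,0.09,0,0],[0,-0.01,0.13,0,0],[-0.02,-0.02,0.17,0,0],[-0.04,-0.03,0.18,0,0],[-0.04,-0.03,0.18,0,0]]}}

```text
time_s: 23.55
ee_pos: [390.0, -61.2, 202.3]
ee_rot: [61.9, 89.6, -19.1]
force: [-0.4, 0.8, -0.7]
gripper_width: 0.8
```

```bash
python3 - <<'E'
from look import *
f,c,s=shot("v_scene","scene")
a=cv2.resize(f["img"][190:270,300:400],None,fx=6,fy=6,interpolation=cv2.INTER_CUBIC)
f,c,s=shot("v_side","side")
b=cv2.resize(f["img"][185:265,305:405],None,fx=6,fy=6,interpolation=cv2.INTER_CUBIC)
cv2.imwrite("pics/v_z.png",cv2.resize(np.hstack([a,b]),(800,320)))
shot("v_wrist","wrist")
E
```

```text
t 23.55 tcp [390.  -61.2 202.3] yawY 8.932016081584361 F [-0.4  0.8 -0.7] w 0.8048559479272549
t 23.6 tcp [390.6 -60.5 200.5] yawY 8.906651997894667 F [-0.1 -0.4 -0.2] w 0.6984036562660103
t 23.65 tcp [390.6 -60.  199.1] yawY 8.935147993869812 F [ 0.9 -0.1  0. ] w 0.6872211484781122
```

View pics/v_z.png

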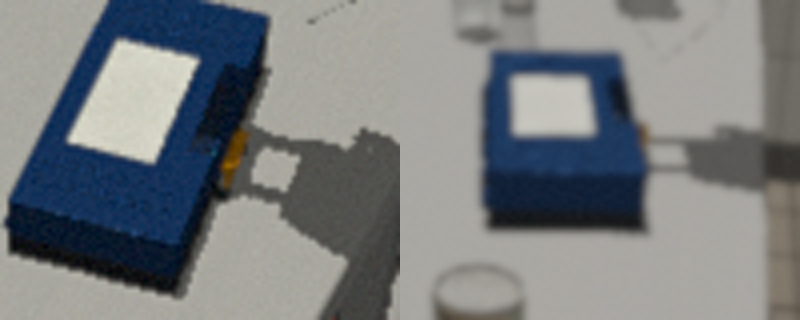

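View pics/v_wrist.png

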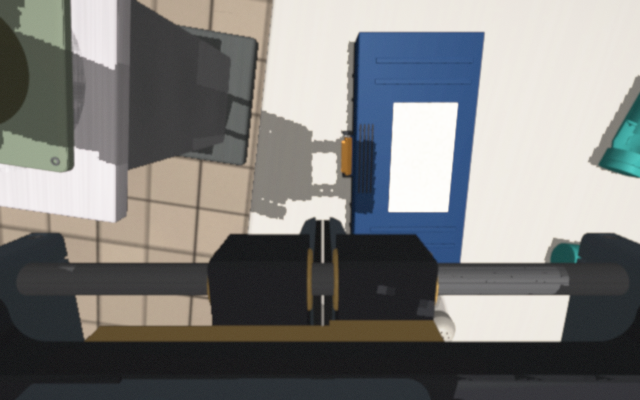

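Call:
{"method": "play_rows", "body": {"motion": [[0.035,0.012,0,0,0],[0.07,0.024,0,0,0],[0.105,0.036,-0.02,0,0],[0.126,0.045,-0.06,0,0],[0.126,0.045,-0.1,0,0],[0.126,0.045,-0.14,0,0],[0.126,0.045,-0.165,0,0],[0.126,0.045,-0.17,0,0]]}}

```text
time_s: 24.37
ee_pos: [512.2, -13.8, 22.8]
ee_rot: [-103.6, 89.3, 175.4]
force: [-1.2, 0.7, 3.1]
gripper_width: 0.5
```

Call:
{"method": "play_rows", "body": {"motion": [[0,0,-0.001,0,0],[0,0,-0.002,0,0],[0,0,-0.003,0,0],[0,0,-0.004,0,0],[0,0,-0.005,0,0],[0,0,-0.005,0,0],[0,0,-0.005,0,0],[0,0,-0.005,0,0]]}}

```text
time_s: 25.03
ee_pos: [516.6, -14.9, 24.2]
ee_rot: [76.8, 89.9, -4.3]
force: [0.0, 0.7, 0.3]
gripper_width: 0.5
```

Call:
{"method": "play_rows", "body": {"motion": [[0,0,-0.0005,0,0],[0,0,-0.001,0,0],[0,0,-0.0015,0,0],[0,0,-0.002,0,0],[0,0,-0.0025,0,0],[0,0,-0.0025,0,0],[0,0,-0.0025,0,0],[0,0,-0.0025,0,0]]}}

```text
time_s: 25.7
ee_pos: [516.5, -14.9, 22.7]
ee_rot: [77.0, 90.0, -4.0]
force: [-4.0, 0.8, 11.2]
gripper_width: 0.7
```

Call:
{"method": "play_rows", "body": {"motion": [[0,0,0.01,0,0],[0,0,0.02,0,0],[-0.03,-0.005,0.02,0,0],[-0.06,-0.01,0.02,0,0],[-0.086,-0.015,0.02,0,0],[-0.086,-0.015,0.012,0,0],[-0.086,-0.015,0.006,0,0],[-0.086,-0.015,0.004,0,0]]}}

```text
time_s: 26.37
ee_pos: [431.3, -29.9, 25.1]
ee_rot: [80.5, 89.9, -0.6]
force: [0.0, 0.0, -0.3]
gripper_width: 0.4
```

Call:
{"method": "play_rows", "body": {"motion": [[0,0,-0.0005,0,0],[0,0,-0.001,0,0],[0,0,-0.0015,0,0],[0,0,-0.002,0,0],[0,0,-0.0025,0,0],[0,0,-0.0025,0,0],[0,0,-0.0025,0,0],[0,0,-0.0025,0,0]]}}

```text
time_s: 27.03
ee_pos: [430.4, -29.9, 22.8]
ee_rot: [87.0, 90.0, 6.0]
force: [0.6, -0.2, 0.0]
gripper_width: 0.8
```

Call:
{"method": "play_rows", "body": {"motion": [[0,0,0.01,0,0],[0,0,0.04,0,0],[0,0,0.08,0,0],[0,0,0.12,0,0],[-0.02,0,0.16,0,0],[-0.04,0,0.2,0,0],[-0.05,0,0.22,0,0],[-0.05,0,0.22,0,0]]}}

```text
time_s: 27.7
ee_pos: [381.4, -30.1, 248.3]
ee_rot: [74.4, 89.4, -6.6]
force: [1.7, -0.9, 0.2]
gripper_width: 0.6
```

```bash
python3 - <<'E'
from look import *
f,c,s=shot("w_scene","scene",[("ramekin",0),("glass",0),("tin",0),("shaker",0)])
cv2.imwrite("pics/w_z.png",cv2.resize(f["img"][100:350,200:460],None,fx=2.3,fy=2.3,interpolation=cv2.INTER_CUBIC))
E
```

```text
t 27.7 tcp [381.4 -30.1 248.3] yawY 8.983027405181181 F [ 1.7 -0.9  0.2] w 0.6135756963763374
ramekin [399.  158.5] 0.67 [ 434.4 -419.4    0. ]
glass [340.6 163.1] 0.6 [ 596.6 -300.9   -0. ]
glass [399.2 161.3] 0.2 [ 428.3 -405.1    0. ]
tin [268.3 305.3] 0.69 [504.5 292.8   0. ]
shaker [341.5 189.7] 0.52 [ 535.1 -180.9    0. ]
```

View pics/w_z.png

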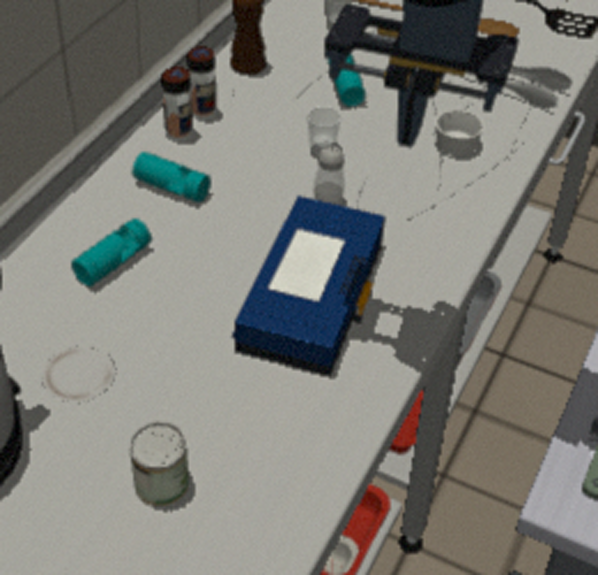

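The lid is shut at scene pixels ~(333,217), the catch is up beside it at ~(358,228), and the bystanders stand where they were. Handing in.

```bash
python3 - <<'E'
from workcell import job_done
print(job_done())
E
```

```text
the job is handed in; nothing more can be done
None
```

The case is packed and shut, and I handed the job in at about 28 s. I pushed jar_a along the lane until it stopped against the -y end, where the reaction rose to 22 N. I then laid jar_b in the +y half, released it, swung the lid over and pressed its front edge down.

**Checks that agreed**
- After release, the network put the jars at case y of about +51 and -51 mm. Its +51 for jar_b is close to the +53 I aimed for. Its -51 for jar_a comes from a partly hidden jar and is off from the -60 that contact with the end implies. The picture showed both lying in the lane.
- The lid top was level to about 0.3 mm between a touch near the hinge and the press at the front edge. The front edge held against 37 N without giving, and it had not risen when I touched it again.
- The last picture shows the lid flat, the catch up beside it, and the ramekin, glass, tin and shaker standing.

**Checks that disagreed or are indirect**
- **Fingertip height:** the real fingertips sit about 31 mm higher than the reported TCP. My first push passed over jar_a without touching it. I found the offset from the images and corrected for it in every later move.
- **Catch:** I did not measure the catch angle. That it clicked over is inferred from the lid's level and the hard stop, since pressing past the catch needs only about 11 N.
- **Bystander positions:** the last network readings differ from the first by 2 to 16 mm. I put that down to scatter between readings, since nothing was knowingly touched.

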